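Lower a print into the wash tray and fit its hold-down bars

TASK

First crank the black handwheel of the white wash tray clockwise, past the double mark, until its white pointer meets the single brass mark, which lowers the print carrier clear of the notches. Then pull every aluminium hold-down bar out of its spring clips on the rack and lay each across the tray, about centred and with both ends down in a facing pair of notches, one bar to a pair. Last, crank the wheel back anticlockwise to the double mark, so that the print comes up close under the bars, and leave the beaker, jug and brush where they are.

Things in the scene. Friction and masses are not known exactly. Their poses are not given: they have to be found in the camera images.
- bar0: one of 3 or 4 like hold-down bars (an absent one reads None from the start): square aluminium, 250 long (its x axis), 16 x 16 in section, 170 g, black end caps, any long face up; origin at its very centre. Starts level, snapped into two roller clips of the rack, underside 24 above the bench; grip it at mid-length and pull straight up, about 8 to 18 N
- bar1: one of 3 or 4 like hold-down bars (an absent one reads None from the start): square aluminium, 250 long (its x axis), 16 x 16 in section, 170 g, black end caps, any long face up; origin at its very centre. Starts level, snapped into two roller clips of the rack, underside 24 above the bench; grip it at mid-length and pull straight up, about 8 to 18 N
- bar2: one of 3 or 4 like hold-down bars (an absent one reads None from the start): square aluminium, 250 long (its x axis), 16 x 16 in section, 170 g, black end caps, any long face up; origin at its very centre. Starts level, snapped into two roller clips of the rack, underside 24 above the bench; grip it at mid-length and pull straight up, about 8 to 18 N
- bar3: one of 3 or 4 like hold-down bars (an absent one reads None from the start): square aluminium, 250 long (its x axis), 16 x 16 in section, 170 g, black end caps, any long face up; origin at its very centre. Starts level, snapped into two roller clips of the rack, underside 24 above the bench; grip it at mid-length and pull straight up, about 8 to 18 N
- slot0 (a point): middle of a facing pair of notches in the tray's long walls, midway between the walls, at notch-floor height (50 above the bench). x runs from wall to wall, along a bar laid there; y along the tray; z up. Notches are 24 wide, 12 deep, open on top, 64 apart. A bar lying home has its centre 8 above this point. A spare pair may stay empty
- slot1 (a point): middle of a facing pair of notches in the tray's long walls, midway between the walls, at notch-floor height (50 above the bench). x runs from wall to wall, along a bar laid there; y along the tray; z up. Notches are 24 wide, 12 deep, open on top, 64 apart. A bar lying home has its centre 8 above this point. A spare pair may stay empty
- slot2 (a point): middle of a facing pair of notches in the tray's long walls, midway between the walls, at notch-floor height (50 above the bench). x runs from wall to wall, along a bar laid there; y along the tray; z up. Notches are 24 wide, 12 deep, open on top, 64 apart. A bar lying home has its centre 8 above this point. A spare pair may stay empty
- slot3 (a point): middle of a facing pair of notches in the tray's long walls, midway between the walls, at notch-floor height (50 above the bench). x runs from wall to wall, along a bar laid there; y along the tray; z up. Notches are 24 wide, 12 deep, open on top, 64 apart. A bar lying home has its centre 8 above this point. A spare pair may stay empty
- wheel (a joint): turn of the handwheel, rad, growing clockwise seen from above; stays where left. On the gearbox plate the white pointer meets the double brass mark (between its two dashes) at 3.40 and the single mark at 4.71; starts between 0 and 1.2, stop at 6.0. Each rad lowers the grey print carrier by 5: at 0 its top is 14 above the notch floors, at 3.40 3 below, at 4.71 10 below
- wheel_grip (a point): on the wheel's upright axis, 90 above the bench, turning with the wheel: a black disc (88 across, top 72 above the bench) with a raised grip bar 60 long (this x axis, +x to the pointer), 14 thick, from 72 to 102 above the bench. It stands on a 58 high gearbox at one end of the tray
- tray: fixed white tray, 218 (x) x 300 (y), its two long walls 8 thick at x = -105 and +105, 62 high with four notches each; origin under its centre
- rack: fixed storage rack: base plate 200 (x) x 286 (y) x 8, origin under its centre; four places for bars along x, 70 apart, at y = -105, -35, 35, 105, each with two clips at x = -75 and +75. A clip is a pair of spring-loaded white rollers closing over the bar's top edges, 56 high; between them fingers have room
- beaker: glass beaker, 70 across, 90 high; bystander; origin at the centre of its underside
- jug: steel jug with a handle, 84 across, 120 high; bystander; origin at the centre of its underside
- brush: wooden-handled brush, 200 long, lying; bystander; origin under its middle

How it is judged (in metres and radians):
On the way, in this order (a step that is already met when the one before it is completed fails the run):
1. the handwheel is cranked to the single mark, the print carrier fully lowered (value of joint wheel between 4.56 and 4.86 rad), for 0.3 s.
2. every bar lies across the tray in a pair of notches (((x of bar0 in the frame of slot0 between -0.02 and 0.02 m and y of bar0 in the frame of slot0 between -0.008 and 0.008 m and z of bar0 in the frame of slot0 between 0.004 and 0.012 m and angle between the x axis of bar0 and the x axis of slot0, either way round below 0.08 rad) or (x of bar0 in the frame of slot1 between -0.02 and 0.02 m and y of bar0 in the frame of slot1 between -0.008 and 0.008 m and z of bar0 in the frame of slot1 between 0.004 and 0.012 m and angle between the x axis of bar0 and the x axis of slot1, either way round below 0.08 rad) or (x of bar0 in the frame of slot2 between -0.02 and 0.02 m and y of bar0 in the frame of slot2 between -0.008 and 0.008 m and z of bar0 in the frame of slot2 between 0.004 and 0.012 m and angle between the x axis of bar0 and the x axis of slot2, either way round below 0.08 rad) or (x of bar0 in the frame of slot3 between -0.02 and 0.02 m and y of bar0 in the frame of slot3 between -0.008 and 0.008 m and z of bar0 in the frame of slot3 between 0.004 and 0.012 m and angle between the x axis of bar0 and the x axis of slot3, either way round below 0.08 rad)) and ((x of bar1 in the frame of slot0 between -0.02 and 0.02 m and y of bar1 in the frame of slot0 between -0.008 and 0.008 m and z of bar1 in the frame of slot0 between 0.004 and 0.012 m and angle between the x axis of bar1 and the x axis of slot0, either way round below 0.08 rad) or (x of bar1 in the frame of slot1 between -0.02 and 0.02 m and y of bar1 in the frame of slot1 between -0.008 and 0.008 m and z of bar1 in the frame of slot1 between 0.004 and 0.012 m and angle between the x axis of bar1 and the x axis of slot1, either way round below 0.08 rad) or (x of bar1 in the frame of slot2 between -0.02 and 0.02 m and y of bar1 in the frame of slot2 between -0.008 and 0.008 m and z of bar1 in the frame of slot2 between 0.004 and 0.012 m and angle between the x axis of bar1 and the x axis of slot2, either way round below 0.08 rad) or (x of bar1 in the frame of slot3 between -0.02 and 0.02 m and y of bar1 in the frame of slot3 between -0.008 and 0.008 m and z of bar1 in the frame of slot3 between 0.004 and 0.012 m and angle between the x axis of bar1 and the x axis of slot3, either way round below 0.08 rad)) and ((x of bar2 in the frame of slot0 between -0.02 and 0.02 m and y of bar2 in the frame of slot0 between -0.008 and 0.008 m and z of bar2 in the frame of slot0 between 0.004 and 0.012 m and angle between the x axis of bar2 and the x axis of slot0, either way round below 0.08 rad) or (x of bar2 in the frame of slot1 between -0.02 and 0.02 m and y of bar2 in the frame of slot1 between -0.008 and 0.008 m and z of bar2 in the frame of slot1 between 0.004 and 0.012 m and angle between the x axis of bar2 and the x axis of slot1, either way round below 0.08 rad) or (x of bar2 in the frame of slot2 between -0.02 and 0.02 m and y of bar2 in the frame of slot2 between -0.008 and 0.008 m and z of bar2 in the frame of slot2 between 0.004 and 0.012 m and angle between the x axis of bar2 and the x axis of slot2, either way round below 0.08 rad) or (x of bar2 in the frame of slot3 between -0.02 and 0.02 m and y of bar2 in the frame of slot3 between -0.008 and 0.008 m and z of bar2 in the frame of slot3 between 0.004 and 0.012 m and angle between the x axis of bar2 and the x axis of slot3, either way round below 0.08 rad)) and ((x of bar3 in the frame of slot0 between -0.02 and 0.02 m and y of bar3 in the frame of slot0 between -0.008 and 0.008 m and z of bar3 in the frame of slot0 between 0.004 and 0.012 m and angle between the x axis of bar3 and the x axis of slot0, either way round below 0.08 rad) or (x of bar3 in the frame of slot1 between -0.02 and 0.02 m and y of bar3 in the frame of slot1 between -0.008 and 0.008 m and z of bar3 in the frame of slot1 between 0.004 and 0.012 m and angle between the x axis of bar3 and the x axis of slot1, either way round below 0.08 rad) or (x of bar3 in the frame of slot2 between -0.02 and 0.02 m and y of bar3 in the frame of slot2 between -0.008 and 0.008 m and z of bar3 in the frame of slot2 between 0.004 and 0.012 m and angle between the x axis of bar3 and the x axis of slot2, either way round below 0.08 rad) or (x of bar3 in the frame of slot3 between -0.02 and 0.02 m and y of bar3 in the frame of slot3 between -0.008 and 0.008 m and z of bar3 in the frame of slot3 between 0.004 and 0.012 m and angle between the x axis of bar3 and the x axis of slot3, either way round below 0.08 rad))), for 0.2 s.
At the end, for the whole second after the job is handed in: The wheel stands within 0.15 rad of the double mark (3.40) and every bar that is present lies at rest in a facing pair of notches: its centre within 20 mm of the middle along the bar, 8 mm across the notch, 4 mm of its resting height (8 mm above the notch floor), square to the walls within 0.08 rad (all of step 2 and value of joint wheel between 3.25 and 3.55 rad and linear speed of each of bar0, bar1, bar2, bar3 below 0.02 m/s); the robot touches nothing.
It fails at once if the glass beaker is pushed away or knocked over (distance of beaker from where it was at the start of the episode above 0.05 m or angle between beaker's own z axis and vertical above 0.5 rad).
It fails at once if the steel jug is pushed away or knocked over (distance of jug from where it was at the start of the episode above 0.05 m or angle between jug's own z axis and vertical above 0.5 rad).
It fails at once if the brush is pushed away (distance of brush from where it was at the start of the episode above 0.05 m).
Of bar0, bar1, bar2, bar3 only 3 to 4 are there at a start; the rules pass over those that are not, and their reading is None.
At some moment in a run one of bar0, bar1, bar2, bar3 may be knocked a few centimetres aside while the robot is not near it.
Once in a run the grip may slacken for a moment while it holds something.
It also fails if it takes over 210 s, if anything falls off the work surface, if the arm or the gripper's body presses on something with over 40 N, if the wrist force passes 120 N, or if a joint passes its speed limit or range.

ROBOT

A 6-joint arm with a two-finger parallel gripper is mounted at the origin on the work surface. World frame = base frame: x ahead of the robot, y to its left, z up, the work surface at z = 0. Lengths are in m, angles in degrees, forces in N, time in s.
With the tool pointing down it reaches from about 0.25 to 0.725 m from the base axis. Payload 9.7 kg.
Tool frame: the origin (TCP) lies on the centre line of the jaws, within the pads' length; the fingertips stand tip_extent ahead of it and the grasp point (between the pads) lies 3 mm ahead of it (tip_extent is the distance from the TCP to the fingertips, in m); z points along the fingers, y is the line along which they close (so a half turn about z gives the same grasp; the last joint's range is limited). The gripper opens to 85 mm and grips with 20 to 120 N. Pads are 22 mm wide; open, the fingers measure 114 mm over their backs; the gripper's body (76 mm by 85 mm) begins 54 mm behind the grasp point. The pads swing forward as they close: fully open they stand 13 mm farther back than shut.
Start: joints at [0, 4.979, 10.078, 95.1, 0, 90], TCP at [0.55, -0, 0.253] pointing down, gripper open.
Joint ranges: [-179.16, 179.16], [-48.56, 103.87], [-65.8, 70.77], [-126.05, 130.52], [-82.76, 87.17], [-180, 180]. Speed limits (degrees/s): [127.2, 127.2, 147.25, 180, 180, 180].

INTERFACE

Orientations are given as [roll, pitch, yaw] about the fixed x, y, z axes, in that order (R = Rz(yaw) Ry(pitch) Rx(roll)).
In Python, from workcell import * gives the robot as it stands.
- The arm moves only by the tool servo_tool, never from a script. Its argument "rows" is a list of rows, each an object with "offset": the shift along the tool's x, y, z as a fraction of full scale, a list of three; "yaw": the turn about the tool's z as a fraction of full scale; "claw": the closure, from 0 (fully open) to 1 (shut). A call has 1 to 12 rows; each row is the pose to reach, as a shift and turn from the pose commanded when the call began, along the tool's axes at that moment, turning the shorter way round; what a row does not reach only later rows make up. Full scale, the value 1, is 0.1 m for a shift and pi rad for a turn. A row lasts 1/8 s, in which the tool goes at most 62.5 mm and 10.7 degrees, less where a joint would pass 70% of its speed; a pose out of reach is approached as far as the arm can. A call with a number of a shift or a turn outside -1 to 1 is refused whole. A call with a gripper value outside its range is refused whole. The fingers move at their own pace and stop on an object; "squeeze" is the grip in N (left out, the last holds). Time passes only in rows, so rows that repeat a pose let the fingers close. It gives the time, the measured TCP pose, the force, the opening and the grip force at its end, in the units of the state.
- get_obs(): the state, without advancing time (a new reading comes with each control period).
- camera(name): name is "scene" or "side" or "wrist"; returns (picture, depth): 480x640x3 uint8, red, green, blue; 480x640 float32, m along the optical axis (not along the pixel's ray), 0 where there is no reading.
- camera_info(name): a dict with "fx", "fy", "cx", "cy" (pixels), "dist" ([k1, k2, p1, p2, k3] as OpenCV has them; the pictures are not rectified), "cam_to_world" (4x4, takes a point from camera to world coordinates); the wrist camera has in their place "hand_eye" (4x4, takes a point from camera to tool coordinates, whose origin is the TCP and whose axes are the flange's). Camera axes: x right, y up, looking along -z (the intrinsics and any distortion apply to the point x, -y, -z); pixel columns grow to the right and rows downward; lengths in m; the calibration is good to about 2 mm. A picture is of the moment at which its call begins: read the wrist's pose just before it. camera_info takes no time and is no camera call.
- job_done(): hands the job in; it is judged then, once.
The state is a dict: "time": time; "q": joint angles; "qd": joint speeds; "joint_efforts": joint torques, N m; "ee_pos": TCP position; "tcp_rot": TCP orientation; "wrist_force": force on the tool from outside, world axes, zero at the start; "torque": the same for the moment, N m; "opening": finger opening in m; "grasp_force": force on a finger pad.
Only numpy, scipy, OpenCV 4.12 (cv2) and the standard library are available. Lean on these libraries where they do the work, as an engineer would, in place of code of your own. Each camera call takes 0.05 s, during which the arm holds its last target. There are 200 camera calls.

## Working session

There is one attempt and no reset: what is moved stays moved. The work goes in short steps, Python scripts to look and compute and a tool call to move; the robot and the scene stay as the last step left them, time stands still between calls to the robot, and variables do not carry over. Pictures are saved under pics/ and viewed, at most 14 in all, crops included, and the job is handed in when it is done.

Besides the shell and the picture viewer there is one more tool, called after "Emit:" as name(argument=value, ...), one argument or row to a line, values as JSON. servo_tool: Moves the arm, as the interface text tells. Its arguments: {"type":"object","properties":{"rows":{"type":"array"},"squeeze":{"type":"number"}},"required":["rows"]}

```bash
ls; mkdir -p pics; cat > h.py <<'E'
from workcell import *
import numpy as np, cv2
from scipy.spatial.transform import Rotation as R
def T_wc(name):
    ci=camera_info(name)
    if name!='wrist': return ci,np.array(ci['cam_to_world'])
    o=get_obs(); T=np.eye(4); T[:3,:3]=R.from_euler('xyz',o['tcp_rot'],degrees=True).as_matrix(); T[:3,3]=o['ee_pos']
    return ci,T@np.array(ci['hand_eye'])
def shot(name):
    ci,T=T_wc(name); im,d=camera(name); return im,d,ci,T
def rays(uv,ci):
    K=np.array([[ci['fx'],0,ci['cx']],[0,ci['fy'],ci['cy']],[0,0,1]])
    p=cv2.undistortPoints(np.array(uv,float).reshape(-1,1,2),K,np.array(ci['dist'],float))[:,0]
    return np.c_[p[:,0],-p[:,1],-np.ones(len(p))]
def onplane(uv,z,ci,T):
    r=rays(uv,ci)@T[:3,:3].T; o=T[:3,3]
    return o+r*((z-o[2])/r[:,2])[:,None]
def cloud(d,ci,T):
    v,u=np.mgrid[0:480,0:640]; r=rays(np.c_[u.ravel(),v.ravel()],ci)*d.reshape(-1,1)
    return (r@T[:3,:3].T+T[:3,3]).reshape(480,640,3)
def save(n,im): cv2.imwrite('pics/'+n+'.png',im[:,:,::-1])
E
python3 - <<'E'
from h import *
print(get_obs())
for n in['scene','side','wrist']:
    im,d,ci,T=shot(n); save(n+'0',im); np.savez(n+'0',im=im,d=d,T=T)
    print(n,ci,T.round(3).tolist(),(d>0).mean())
E
```

```text
pics
{'time': 0.0, 'q': array([5.74374543e-04, 5.01291028e+00, 1.00324951e+01, 9.50989519e+01,
       2.15649666e-03, 8.99996776e+01]), 'qd': array([-0.02552472, -0.0192414 ,  0.05030693,  0.05520832,  0.04797187,
       -0.01666142]), 'joint_efforts': array([ 7.68234549e-04, -5.20392072e+01,  4.64802504e+01,  1.63646933e-02,
        2.23589603e-05, -6.77332673e-05]), 'ee_pos': array([5.49795936e-01, 1.54103395e-05, 2.52548132e-01]), 'tcp_rot': array([-1.79920633e+02, -2.15694123e-03,  9.00008938e+01]), 'wrist_force': array([ 0.97595721, -0.14898453, -0.78505564]), 'torque': array([ 0.00503268, -0.01694082,  0.00708285]), 'grasp_force': 0.0, 'opening': 0.08539092516777096}
scene {'fx': 487.5227955669554, 'fy': 487.5227955669554, 'cx': 323.79690466506247, 'cy': 243.00999085519604, 'dist': array([0.02628914, 0.        , 0.        , 0.        , 0.        ]), 'cam_to_world': array([[-0.24775186, -0.67657283,  0.69344662,  1.57094219],
       [ 0.96856697, -0.15649922,  0.19335467,  0.3360138 ],
       [-0.02229466,  0.71955347,  0.69407907,  1.04645788],
       [ 0.        ,  0.        ,
[... 705 characters left out ...]
 [0.0, 0.0, 0.0, 1.0]] 0.9959342447916667
wrist {'fx': 392.43591861116, 'fy': 392.43591861116, 'cx': 314.8762616783421, 'cy': 235.3379102811773, 'dist': array([0.02746586, 0.        , 0.        , 0.        , 0.        ]), 'hand_eye': array([[-7.16600830e-05,  9.60771109e-01,  2.77342515e-01,
         7.01143618e-02],
       [ 9.99999814e-01,  2.36698736e-04, -5.61591637e-04,
        -5.84902140e-04],
       [-6.05207642e-04,  2.77342423e-01, -9.60770948e-01,
        -1.21531663e-01],
       [ 0.00000000e+00,  0.00000000e+00,  0.00000000e+00,
         1.00000000e+00]])} [[1.0, -0.0, 0.001, 0.549], [-0.0, 0.961, 0.277, 0.07], [-0.001, -0.277, 0.961, 0.374], [0.0, 0.0, 0.0, 1.0]] 0.996103515625
```

View pics/scene0.png

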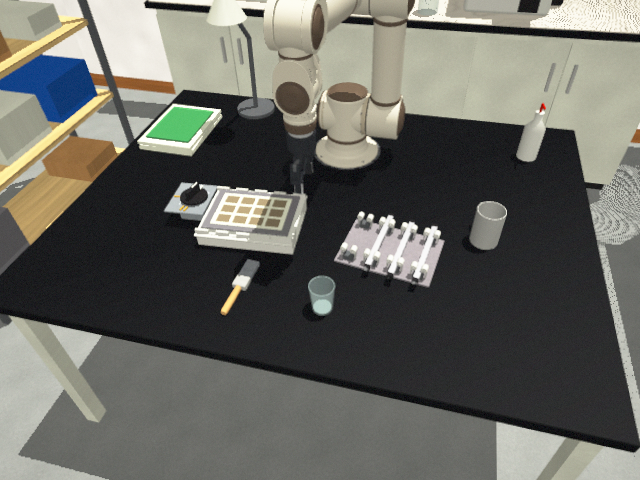

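View pics/side0.png

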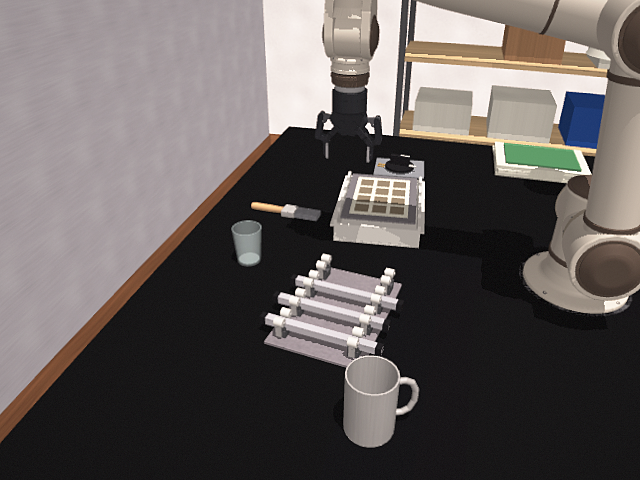

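```bash
python3 - <<'E'
from h import *
import workcell; print([x for x in dir(workcell) if not x.startswith('__')]); print(getattr(workcell,'tip_extent',None))
for n in['scene','side']:
    f=np.load(n+'0.npz'); ci=camera_info(n); P=cloud(f['d'],ci,f['T']); np.save(n+'P',P)
# height map top-down 1mm/px -> 2mm
P=np.concatenate([np.load(n+'P.npy').reshape(-1,3) for n in('scene','side')])
C=np.concatenate([np.load(n+'0.npz')['im'].reshape(-1,3) for n in('scene','side')])
m=(P[:,2]>-.02)&(P[:,2]<.13)&(P[:,0]>0.1)&(P[:,0]<.85)&(abs(P[:,1])<.55)
P=P[m];C=C[m]
o=np.argsort(P[:,2]);P=P[o];C=C[o]
s=.0015
I=np.zeros((500,734,3),np.uint8)
r=((.85-P[:,0])/s).astype(int);c=((.55-P[:,1])/s).astype(int)
k=(r>=0)&(r<500)&(c>=0)&(c<734);I[r[k],c[k]]=C[k]
save('top',I)
E
```

```text
['PlanningError', 'camera', 'camera_info', 'get_obs', 'job_done', 'tip_extent']
0.022
```

View pics/top.png

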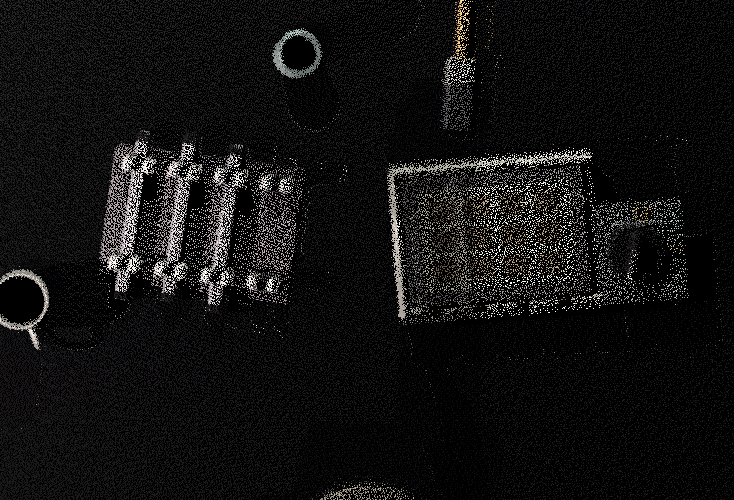

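Emit:
servo_tool(
  rows=[
    {"offset": [-0.5,-0.3,0],"yaw": 0,"claw": 0},
    {"offset": [-1,-0.6,0],"yaw": 0,"claw": 0},
    {"offset": [-1,-0.6,0],"yaw": 0,"claw": 0},
  ],
)

```text
time: 0.52
ee_pos: [0.4885, -0.1024, 0.2536]
tcp_rot: [180.0, 0.0, 89.8]
wrist_force: [-0.1, 0.1, 0.1]
opening: 0.0854
grasp_force: 0.0
```

Emit:
servo_tool(
  rows=[
    {"offset": [-0.5,0,0.2],"yaw": 0,"claw": 0},
    {"offset": [-1,0,0.2],"yaw": 0,"claw": 0},
    {"offset": [-1,0,0.2],"yaw": 0,"claw": 0},
    {"offset": [-1,0,0.2],"yaw": 0,"claw": 0},
  ],
)

```text
time: 1.02
ee_pos: [0.4903, -0.1995, 0.233]
tcp_rot: [-180.0, -0.0, 90.0]
wrist_force: [-0.3, 0.2, 0.2]
opening: 0.085
grasp_force: 0.0
```

```bash
python3 - <<'E'
from h import *
im,d,ci,T=shot('wrist'); o=get_obs(); print(o['time'],o['ee_pos'],o['tcp_rot'],o['wrist_force']); save('w1',im); np.savez('w1',im=im,d=d,T=T)
E
```

```text
1.075 [ 0.49029969 -0.19909562  0.23319962] [-1.79988821e+02 -2.38519239e-02  9.00424131e+01] [-0.49604347  0.28636199 -1.27098926]
```

View pics/w1.png

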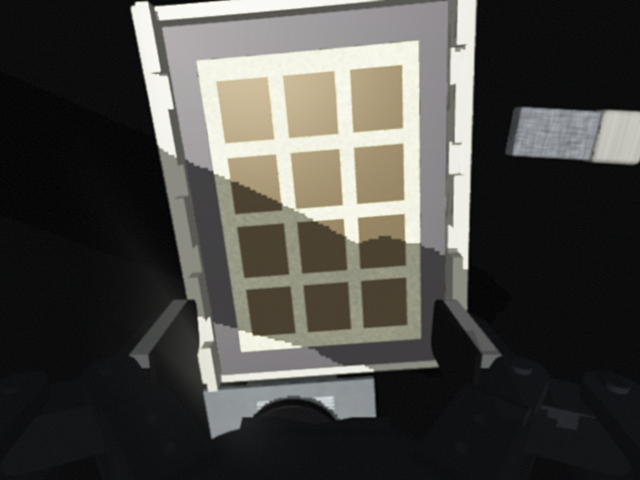

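Emit:
servo_tool(
  rows=[
    {"offset": [-0.5,0,0],"yaw": 0,"claw": 0},
    {"offset": [-1,0,0],"yaw": 0,"claw": 0},
    {"offset": [-1,0,0],"yaw": 0,"claw": 0},
  ],
)

```text
time: 1.45
ee_pos: [0.4902, -0.3012, 0.2328]
tcp_rot: [-180.0, -0.0, 89.9]
wrist_force: [-0.7, 0.8, 0.1]
opening: 0.0857
grasp_force: 0.0
```

Emit:
servo_tool(
  rows=[
    {"offset": [-0.5,0,0],"yaw": 0,"claw": 0},
    {"offset": [-0.7,0,0],"yaw": 0,"claw": 0},
    {"offset": [-0.7,0,0],"yaw": 0,"claw": 0},
    {"offset": [-0.7,0,0],"yaw": 0,"claw": 0},
  ],
)

```text
time: 1.95
ee_pos: [0.4903, -0.3687, 0.2335]
tcp_rot: [180.0, -0.0, 90.1]
wrist_force: [-0.7, -0.0, 0.2]
opening: 0.0853
grasp_force: 0.0
```

```bash
python3 - <<'E'
from h import *
im,d,ci,T=shot('wrist'); o=get_obs(); print(o['time'],o['ee_pos'],o['tcp_rot']); save('w2',im); np.savez('w2',im=im,d=d,T=T)
f=np.load('w1.npz'); P=cloud(f['d'],ci,f['T']); 
m=(P[...,2]>.054)&(P[...,2]<.07)&(f['im'].min(2)>60)
m[380:]=0
Q=P[m][:,:2]
s=.0005
I=np.zeros((700,1000),np.uint8)  # row: x, col: y
r=((.65-Q[:,0])/s).astype(int);c=((.05-Q[:,1])/s).astype(int)
k=(r>=0)&(r<700)&(c>=0)&(c<1000);I[r[k],c[k]]=255
I=cv2.morphologyEx(I,cv2.MORPH_CLOSE,np.ones((5,5)))
cv2.imwrite('pics/tm.png',I)
n,l,st,ce=cv2.connectedComponentsWithStats(I);
for i in range(1,n):
    if st[i,4]>150: print(st[i], (.65-ce[i][1]*s).round(4),(.05-ce[i][0]*s).round(4))
E
```

```text
2.0 [ 0.49032857 -0.36865436  0.23360607] [ 1.79987483e+02 -9.72353441e-03  9.00682238e+01]
[ 560   82   82   23 1273] 0.6032 -0.2494
[ 434   93   82   23 1357] 0.598 -0.1868
[ 307  103   80   24 1362] 0.5925 -0.1229
[   207    111    568    413 169228] 0.4926 -0.1837
[203 114  57  22 911] 0.5879 -0.0663
[ 721  490   72   23 1040] 0.3995 -0.3264
[ 595  500   83   24 1113] 0.3949 -0.2659
[ 468  511   82   23 1354] 0.3892 -0.2041
[ 341  520   81   25 1444] 0.3841 -0.1401
[ 208  531   86   24 1484] 0.3786 -0.0756
```

View pics/w2.png

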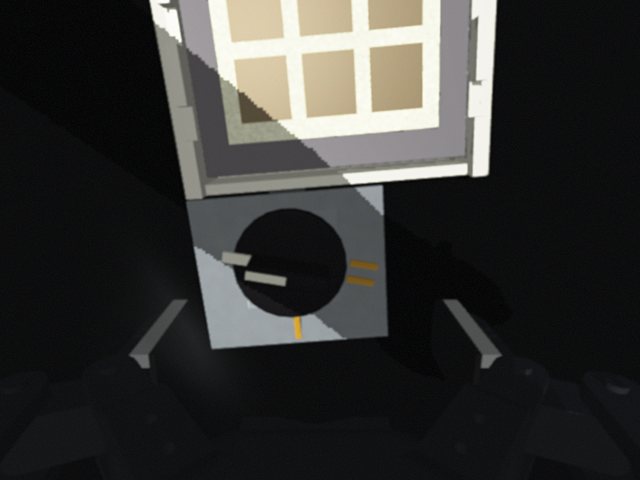

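View pics/tm.png

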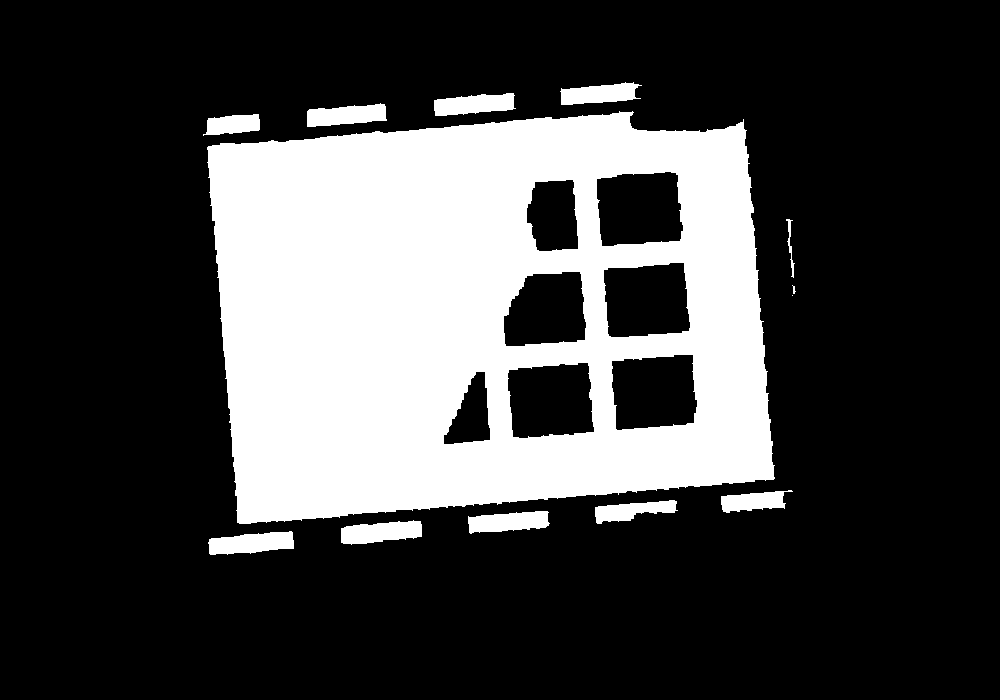

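```bash
python3 - <<'E'
from h import *
f=np.load('w2.npz'); ci=camera_info('wrist'); d=f['d'];T=f['T'];im=f['im']; P=cloud(d,ci,T)
print(get_obs()['q'].round(1))
reg=np.zeros((480,640),bool); reg[190:345,190:385]=1
z=P[...,2]
m=reg&(abs(z-.072)<.005); Q=P[m][:,:2]; (c,r)=cv2.minEnclosingCircle(Q.astype(np.float32)); print('disc',c,r,np.median(z[m]), cv2.minAreaRect(Q.astype(np.float32)))
m=reg&(z>.09)&(z<.112); Q=P[m]; print('grip',m.sum(),np.median(Q[:,2]),cv2.minAreaRect(Q[:,:2].astype(np.float32)))
m=reg&(z>.054)&(z<.0625);Q=P[m]; print('plate',np.median(Q[:,2]),cv2.minAreaRect(Q[:,:2].astype(np.float32)))
w=reg&(im.min(2)>110)&(z>.066); n,l,st,ce=cv2.connectedComponentsWithStats(w.astype(np.uint8))
for i in range(1,n):
    if st[i,4]>30: Q=P[l==i]; print('white',st[i],ce[i],Q.mean(0),cv2.minAreaRect(Q[:,:2].astype(np.float32)))
y=(im[...,0].astype(int)-im[...,2]>70)&reg; n,l,st,ce=cv2.connectedComponentsWithStats(y.astype(np.uint8))
for i in range(1,n):
    if st[i,4]>20: Q=P[l==i]; print('brass',ce[i],Q.mean(0))
# teeth
for nm in('w1','w2'):
    f=np.load(nm+'.npz');P=cloud(f['d'],ci,f['T']);q=P[...,2]
    m=(abs(q-.062)<.005)&(f['im'].min(2)>60); m[380:]=0
    # near and far wall along fitted frame
    c0=np.array([.4936,-.1955]);a=np.array([.9964,.0847]);b=np.array([-.0847,.9964])
    D=P[...,:2]-c0; A=D@a;B=D@b
    for sgn in(1,-1):
        k=m&(abs(A*sgn-.105)<.008); t=np.sort(B[k]); h,e=np.histogram(t,np.arange(-.155,.156,.001))
        on=np.where(h>h.max()*.25)[0]; seg=np.split(on,np.where(np.diff(on)>3)[0]+1)
        print(nm,sgn,'A',(A[k]*sgn).min(),(A[k]*sgn).max(),[(round(e[s[0]],3),round(e[s[-1]+1],3)) for s in seg],np.median(q[k]))
E
```

```text
[-36.9  13.6  17.6  94.    0.   53. ]
disc (0.4667336046695709, -0.40299689769744873) 0.04742628335952759 0.07297142310310564 ((0.47022733092308044, -0.40380439162254333), (0.08681520819664001, 0.086846724152565), 32.73310470581055)
grip 2001 0.10246653283039758 ((0.47027716040611267, -0.4038340747356415), (0.0141427181661129, 0.05979839712381363), 80.50373840332031)
plate 0.0590018792006696 ((0.4701426923274994, -0.4115248918533325), (0.150863915681839, 0.13564178347587585), 3.2918877601623535)
white [222 252  28  13 265] [234.45660377 258.32075472] [ 0.42974038 -0.39668839  0.07699503] ((0.4610103964805603, -0.3535345196723938), (0.12253130972385406, 0.018679622560739517), 53.77656173706055)
white [245 272  41  13 302] [264.79139073 278.15562914] [ 0.45578687 -0.40100318  0.10534615] ((0.46568000316619873, -0.35060057044029236), (0.11130138486623764, 0.027127278968691826), 78.92642974853516)
brass [363.57894737 264.57142857] [ 0.52834171 -0.40640765  0.06397638]
brass [359.96212121 280.63636364] [ 0.5260221  -0.42010788  0.06386485]
brass [297.18439716 327.15602837] [ 0.47530315 -0
[... 167 characters left out ...]
044), np.float64(0.083)), (np.float64(0.107), np.float64(0.134))] 0.06279732521360198
w1 -1 A 0.09999827613178681 0.10972682228721725 [(np.float64(-0.138), np.float64(-0.107)), (np.float64(-0.084), np.float64(-0.043)), (np.float64(-0.02), np.float64(0.02)), (np.float64(0.044), np.float64(0.084)), (np.float64(0.108), np.float64(0.15))] 0.0626731878663096
w2 1 A 0.09942918098206632 0.10950109029301823 [(np.float64(-0.151), np.float64(-0.108)), (np.float64(-0.085), np.float64(-0.044))] 0.06270534144474432
w2 -1 A 0.0970056592191675 0.11299785531337843 [(np.float64(-0.155), np.float64(-0.108)), (np.float64(-0.084), np.float64(-0.044)), (np.float64(-0.021), np.float64(-0.018))] 0.0593673411259526
```

Emit:
servo_tool(
  rows=[
    {"offset": [-0.351,-0.2,0],"yaw": -0.055,"claw": 0.3},
    {"offset": [-0.351,-0.2,0.1],"yaw": -0.11,"claw": 0.3},
    {"offset": [-0.351,-0.2,0.2],"yaw": -0.165,"claw": 0.3},
    {"offset": [-0.351,-0.2,0.3],"yaw": -0.22,"claw": 0.3},
    {"offset": [-0.351,-0.2,0.4],"yaw": -0.275,"claw": 0.3},
    {"offset": [-0.351,-0.2,0.6],"yaw": -0.33,"claw": 0.3},
    {"offset": [-0.351,-0.2,0.8],"yaw": -0.385,"claw": 0.3},
    {"offset": [-0.351,-0.2,0.9],"yaw": -0.446,"claw": 0.3},
    {"offset": [-0.351,-0.2,0.9],"yaw": -0.446,"claw": 0.3},
    {"offset": [-0.351,-0.2,0.9],"yaw": -0.446,"claw": 0.3},
  ],
)

```text
time: 3.25
ee_pos: [0.4704, -0.4047, 0.1442]
tcp_rot: [-180.0, 0.1, 170.1]
wrist_force: [-0.4, -0.5, 0.2]
opening: 0.0599
grasp_force: 0.0
```

```bash
python3 - <<'E'
from h import *
o=get_obs(); print(o['ee_pos'],o['tcp_rot'],o['q'].round(1),o['opening'])
E
```

```text
[ 0.47035372 -0.40468381  0.14419455] [-1.79974183e+02  5.09198318e-02  1.70084712e+02] [-40.7  13.8   8.   84.1   0.  -30.8] 0.05990159037626171
```

Emit:
servo_tool(
  rows=[
    {"offset": [0,0,0.2],"yaw": 0,"claw": 0.3},
    {"offset": [0,0,0.44],"yaw": 0,"claw": 0.3},
    {"offset": [0,0,0.44],"yaw": 0,"claw": 0.3},
    {"offset": [0,0,0.44],"yaw": 0,"claw": 1},
    {"offset": [0,0,0.44],"yaw": 0,"claw": 1},
    {"offset": [0,0,0.44],"yaw": 0,"claw": 1},
    {"offset": [0,0,0.44],"yaw": 0,"claw": 1},
    {"offset": [0,0,0.44],"yaw": 0,"claw": 1},
  ],
  squeeze=60,
)

```text
time: 4.25
ee_pos: [0.4707, -0.4041, 0.1008]
tcp_rot: [179.9, 0.1, 170.3]
wrist_force: [0.6, 7.8, 6.5]
opening: 0.013
grasp_force: 59.8
```

Emit:
servo_tool(
  rows=[
    {"offset": [0,0,0],"yaw": 0.045,"claw": 1},
    {"offset": [0,0,0],"yaw": 0.09,"claw": 1},
    {"offset": [0,0,0],"yaw": 0.135,"claw": 1},
    {"offset": [0,0,0],"yaw": 0.18,"claw": 1},
    {"offset": [0,0,0],"yaw": 0.225,"claw": 1},
    {"offset": [0,0,0],"yaw": 0.27,"claw": 1},
    {"offset": [0,0,0],"yaw": 0.315,"claw": 1},
    {"offset": [0,0,0],"yaw": 0.36,"claw": 1},
    {"offset": [0,0,0],"yaw": 0.405,"claw": 1},
    {"offset": [0,0,0],"yaw": 0.45,"claw": 1},
    {"offset": [0,0,0],"yaw": 0.5,"claw": 1},
    {"offset": [0,0,0],"yaw": 0.5,"claw": 1},
  ],
)

```text
time: 5.75
ee_pos: [0.4708, -0.404, 0.1008]
tcp_rot: [179.9, -0.1, 80.2]
wrist_force: [1.8, 8.9, 7.2]
opening: 0.0129
grasp_force: 59.8
```

Emit:
servo_tool(
  rows=[
    {"offset": [0,0,0],"yaw": 0.045,"claw": 1},
    {"offset": [0,0,0],"yaw": 0.09,"claw": 1},
    {"offset": [0,0,0],"yaw": 0.135,"claw": 1},
    {"offset": [0,0,0],"yaw": 0.18,"claw": 1},
    {"offset": [0,0,0],"yaw": 0.225,"claw": 1},
    {"offset": [0,0,0],"yaw": 0.27,"claw": 1},
    {"offset": [0,0,0],"yaw": 0.315,"claw": 1},
    {"offset": [0,0,0],"yaw": 0.36,"claw": 1},
    {"offset": [0,0,0],"yaw": 0.405,"claw": 1},
    {"offset": [0,0,0],"yaw": 0.45,"claw": 1},
    {"offset": [0,0,0],"yaw": 0.5,"claw": 1},
    {"offset": [0,0,0],"yaw": 0.5,"claw": 1},
  ],
)

```text
time: 7.25
ee_pos: [0.4709, -0.4041, 0.1008]
tcp_rot: [-179.9, -0.1, -9.8]
wrist_force: [1.8, 8.7, 5.0]
opening: 0.0127
grasp_force: 59.8
```

Emit:
servo_tool(
  rows=[
    {"offset": [0,0,0],"yaw": 0,"claw": 0.3},
    {"offset": [0,0,0],"yaw": 0,"claw": 0.3},
    {"offset": [0,0,0],"yaw": 0,"claw": 0.3},
    {"offset": [0,0,0],"yaw": 0,"claw": 0.3},
    {"offset": [0,0,-0.2],"yaw": 0,"claw": 0.3},
    {"offset": [0,0,-0.44],"yaw": 0,"claw": 0.3},
    {"offset": [0,0,-0.44],"yaw": 0,"claw": 0.3},
  ],
)

```text
time: 8.12
ee_pos: [0.4706, -0.4058, 0.1452]
tcp_rot: [179.9, -0.2, -9.7]
wrist_force: [-0.5, -0.8, -0.3]
opening: 0.0598
grasp_force: 0.0
```

Emit:
servo_tool(
  rows=[
    {"offset": [0,0,0],"yaw": -0.055,"claw": 0.3},
    {"offset": [0,0,0],"yaw": -0.11,"claw": 0.3},
    {"offset": [0,0,0],"yaw": -0.165,"claw": 0.3},
    {"offset": [0,0,0],"yaw": -0.22,"claw": 0.3},
    {"offset": [0,0,0],"yaw": -0.275,"claw": 0.3},
    {"offset": [0,0,0],"yaw": -0.33,"claw": 0.3},
    {"offset": [0,0,0],"yaw": -0.385,"claw": 0.3},
    {"offset": [0,0,0],"yaw": -0.44,"claw": 0.3},
    {"offset": [0,0,0],"yaw": -0.5,"claw": 0.3},
    {"offset": [0,0,0],"yaw": -0.5,"claw": 0.3},
    {"offset": [0,0,0],"yaw": -0.5,"claw": 0.3},
  ],
)

```text
time: 9.5
ee_pos: [0.4698, -0.405, 0.1427]
tcp_rot: [-180.0, -0.0, 80.0]
wrist_force: [0.2, -0.7, -0.2]
opening: 0.06
grasp_force: 0.0
```

Emit:
servo_tool(
  rows=[
    {"offset": [0,0,0],"yaw": -0.055,"claw": 0.3},
    {"offset": [0,0,0],"yaw": -0.11,"claw": 0.3},
    {"offset": [0,0,0],"yaw": -0.165,"claw": 0.3},
    {"offset": [0,0,0],"yaw": -0.22,"claw": 0.3},
    {"offset": [0,0,0],"yaw": -0.275,"claw": 0.3},
    {"offset": [0,0,0],"yaw": -0.33,"claw": 0.3},
    {"offset": [0,0,0],"yaw": -0.385,"claw": 0.3},
    {"offset": [0,0,0],"yaw": -0.44,"claw": 0.3},
    {"offset": [0,0,0],"yaw": -0.5,"claw": 0.3},
    {"offset": [0,0,0],"yaw": -0.5,"claw": 0.3},
    {"offset": [0,0,0],"yaw": -0.5,"claw": 0.3},
  ],
)

```text
time: 10.88
ee_pos: [0.47, -0.4051, 0.1431]
tcp_rot: [180.0, -0.0, 170.0]
wrist_force: [0.5, -0.1, -0.1]
opening: 0.0596
grasp_force: 0.0
```

```bash
python3 - <<'E'
from h import *
im,d,ci,T=shot('wrist'); save('w3',im); P=cloud(d,ci,T); z=P[...,2]
o=get_obs(); print(o['ee_pos'],o['tcp_rot'],o['q'].round(1),o['time'])
m=(z>.092)&(z<.108)&(np.linalg.norm(P[...,:2]-[.4703,-.4038],axis=2)<.034); Q=P[m][:,:2].astype(np.float32); print(m.sum(),cv2.minAreaRect(Q) if len(Q) else 0)
E
```

```text
[ 0.46997565 -0.4050691   0.14319754] [ 1.79997472e+02 -5.64296732e-03  1.70027981e+02] [-40.8  13.9   8.   84.1  -0.  -30.8] 10.925
3910 ((0.4699547290802002, -0.4043351411819458), (0.014010364189743996, 0.05992860347032547), 80.15123748779297)
```

View pics/w3.png

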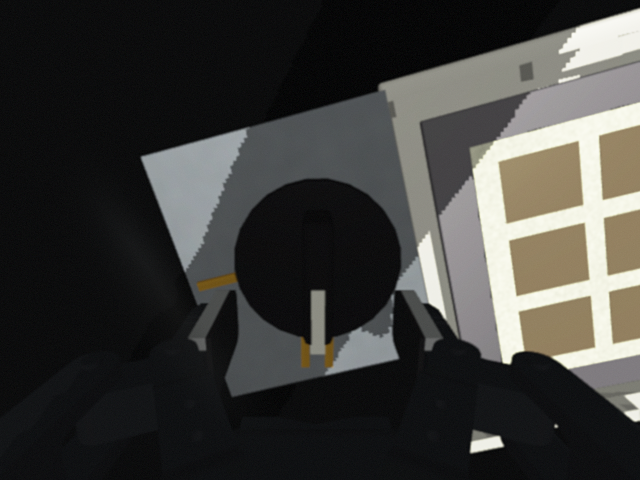

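Emit:
servo_tool(
  rows=[
    {"offset": [0,0,0.2],"yaw": 0,"claw": 0.3},
    {"offset": [0,0,0.43],"yaw": 0,"claw": 0.3},
    {"offset": [0,0,0.43],"yaw": 0,"claw": 0.3},
    {"offset": [0,0,0.43],"yaw": 0,"claw": 1},
    {"offset": [0,0,0.43],"yaw": 0,"claw": 1},
    {"offset": [0,0,0.43],"yaw": 0,"claw": 1},
    {"offset": [0,0,0.43],"yaw": 0,"claw": 1},
    {"offset": [0,0,0.43],"yaw": 0,"claw": 1},
  ],
)

```text
time: 11.92
ee_pos: [0.4706, -0.4041, 0.1016]
tcp_rot: [179.9, 0.1, 170.3]
wrist_force: [0.6, 7.5, 5.3]
opening: 0.0129
grasp_force: 59.9
```

Emit:
servo_tool(
  rows=[
    {"offset": [0,0,0],"yaw": 0.045,"claw": 1},
    {"offset": [0,0,0],"yaw": 0.09,"claw": 1},
    {"offset": [0,0,0],"yaw": 0.135,"claw": 1},
    {"offset": [0,0,0],"yaw": 0.18,"claw": 1},
    {"offset": [0,0,0],"yaw": 0.225,"claw": 1},
    {"offset": [0,0,0],"yaw": 0.27,"claw": 1},
    {"offset": [0,0,0],"yaw": 0.315,"claw": 1},
    {"offset": [0,0,0],"yaw": 0.36,"claw": 1},
    {"offset": [0,0,0],"yaw": 0.417,"claw": 1},
    {"offset": [0,0,0],"yaw": 0.417,"claw": 1},
    {"offset": [0,0,0],"yaw": 0.417,"claw": 1},
    {"offset": [0,0,0],"yaw": 0.417,"claw": 1},
  ],
)

```text
time: 13.42
ee_pos: [0.4707, -0.404, 0.1017]
tcp_rot: [179.9, -0.1, 95.3]
wrist_force: [1.1, 9.2, 6.6]
opening: 0.0128
grasp_force: 59.9
```

Emit:
servo_tool(
  rows=[
    {"offset": [0,0,0],"yaw": 0,"claw": 0.3},
    {"offset": [0,0,0],"yaw": 0,"claw": 0.3},
    {"offset": [0,0,0],"yaw": 0,"claw": 0.3},
    {"offset": [0,0,0],"yaw": 0,"claw": 0.3},
    {"offset": [0,0,-0.2],"yaw": 0,"claw": 0.3},
    {"offset": [0,0,-0.4],"yaw": 0,"claw": 0.3},
    {"offset": [0,0,-0.7],"yaw": 0,"claw": 0.3},
    {"offset": [0,0,-1],"yaw": 0,"claw": 0.3},
    {"offset": [0,0,-1],"yaw": 0,"claw": 0.3},
    {"offset": [0,0,-1],"yaw": 0,"claw": 0.3},
  ],
)

```text
time: 14.68
ee_pos: [0.4699, -0.4051, 0.1995]
tcp_rot: [-180.0, -0.0, 95.2]
wrist_force: [-0.1, -0.4, -0.5]
opening: 0.0596
grasp_force: 0.0
```

```bash
python3 - <<'E'
from h import *
im,d,ci,T=shot('wrist'); save('w4',im); P=cloud(d,ci,T); z=P[...,2]
o=get_obs(); print(o['ee_pos'],o['tcp_rot'],o['q'].round(1),o['time'])
m=(z>.092)&(z<.108)&(np.linalg.norm(P[...,:2]-[.4703,-.4038],axis=2)<.034); Q=P[m][:,:2].astype(np.float32); print(m.sum(),cv2.minAreaRect(Q) if len(Q) else 0)
# white & brass directions about the axis
c=np.array([.4703,-.4038]); D=P[...,:2]-c; r=np.linalg.norm(D,axis=2); a=np.degrees(np.arctan2(D[...,1],D[...,0]))
I=im.astype(int)
y=(I[...,0]-I[...,2]>60)&(r<.075); w=(im.min(2)>100)&(r<.044)&(z>.066)
print('white',w.sum(),np.median(a[w]),'brass',[(g[0],np.median(a[y&(a>g[0])&(a<g[1])])) for g in((-110,-60),(-30,10)) if (y&(a>g[0])&(a<g[1])).sum()])
E
```

```text
[ 0.46972771 -0.40491881  0.19906813] [-1.79936875e+02 -6.33317907e-02  9.52170638e+01] [-40.8  14.1  14.4  90.4  -0.   44. ] 14.725
2324 ((0.4702388346195221, -0.40391454100608826), (0.0137699069455266, 0.059382837265729904), 4.88521671295166)
white 599 -82.35460068915538 brass [(-110, np.float64(-85.04303696626432)), (-30, np.float64(-6.114424425894346))]
```

Emit:
servo_tool(
  rows=[
    {"offset": [0.5,0.07,-0.3],"yaw": 0,"claw": 0},
    {"offset": [1,0.13,-0.4],"yaw": 0,"claw": 0},
    {"offset": [1,0.13,-0.4],"yaw": 0,"claw": 0},
  ],
)

```text
time: 15.1
ee_pos: [0.4741, -0.3019, 0.2408]
tcp_rot: [180.0, 0.0, 95.4]
wrist_force: [0.8, 0.4, -0.3]
opening: 0.0856
grasp_force: 0.0
```

Emit:
servo_tool(
  rows=[
    {"offset": [0.5,0.07,0],"yaw": 0,"claw": 0},
    {"offset": [1,0.13,0],"yaw": 0,"claw": 0},
    {"offset": [1,0.13,0],"yaw": 0,"claw": 0},
  ],
)

```text
time: 15.48
ee_pos: [0.4776, -0.2016, 0.2394]
tcp_rot: [-179.9, -0.0, 95.4]
wrist_force: [0.3, -1.4, 0.6]
opening: 0.0854
grasp_force: 0.0
```

Emit:
servo_tool(
  rows=[
    {"offset": [0.5,0.07,0],"yaw": 0,"claw": 0},
    {"offset": [1,0.13,0],"yaw": 0,"claw": 0},
    {"offset": [1,0.13,0],"yaw": 0,"claw": 0},
  ],
)

```text
time: 15.85
ee_pos: [0.4816, -0.1014, 0.2395]
tcp_rot: [-179.9, -0.0, 95.4]
wrist_force: [-1.1, -0.8, -0.0]
opening: 0.0857
grasp_force: 0.0
```

Emit:
servo_tool(
  rows=[
    {"offset": [0.5,0.07,0],"yaw": 0,"claw": 0},
    {"offset": [1,0.13,0],"yaw": 0,"claw": 0},
    {"offset": [1,0.13,0],"yaw": 0,"claw": 0},
  ],
)

```text
time: 16.23
ee_pos: [0.4857, -0.0009, 0.2394]
tcp_rot: [-179.9, -0.0, 95.4]
wrist_force: [-0.7, 1.1, 0.2]
opening: 0.0854
grasp_force: 0.0
```

Emit:
servo_tool(
  rows=[
    {"offset": [0.5,0.07,0],"yaw": 0,"claw": 0},
    {"offset": [1,0.13,0],"yaw": 0,"claw": 0},
    {"offset": [1,0.13,0],"yaw": 0,"claw": 0},
  ],
)

```text
time: 16.6
ee_pos: [0.4898, 0.0995, 0.2393]
tcp_rot: [-179.9, 0.0, 95.3]
wrist_force: [1.3, -1.3, -0.6]
opening: 0.0851
grasp_force: 0.0
```

Emit:
servo_tool(
  rows=[
    {"offset": [0.5,0.07,0],"yaw": 0,"claw": 0},
    {"offset": [1,0.13,0],"yaw": 0,"claw": 0},
    {"offset": [1,0.13,0],"yaw": 0,"claw": 0},
  ],
)

```text
time: 16.98
ee_pos: [0.4938, 0.2, 0.2392]
tcp_rot: [-179.9, 0.0, 95.3]
wrist_force: [-0.4, -0.4, 0.4]
opening: 0.0851
grasp_force: 0.0
```

Emit:
servo_tool(
  rows=[
    {"offset": [0.3,0,0],"yaw": -0.055,"claw": 0},
    {"offset": [0.7,0.1,0],"yaw": -0.11,"claw": 0},
    {"offset": [0.7,0.1,0],"yaw": -0.165,"claw": 0},
    {"offset": [0.7,0.1,0],"yaw": -0.22,"claw": 0},
    {"offset": [0.7,0.1,0],"yaw": -0.275,"claw": 0},
    {"offset": [0.7,0.1,0],"yaw": -0.33,"claw": 0},
    {"offset": [0.7,0.1,0],"yaw": -0.385,"claw": 0},
    {"offset": [0.7,0.1,0],"yaw": -0.43,"claw": 0},
    {"offset": [0.7,0.1,0],"yaw": -0.43,"claw": 0},
    {"offset": [0.7,0.1,0],"yaw": -0.43,"claw": 0},
  ],
)

```text
time: 18.23
ee_pos: [0.4973, 0.2689, 0.2401]
tcp_rot: [-180.0, -0.0, 172.4]
wrist_force: [0.2, 0.9, 0.4]
opening: 0.0849
grasp_force: 0.0
```

```bash
cat >> h.py <<'E'
def bars():
    """bars by depth: top faces at z~.040 bright; returns list of (centre, yaw, len)"""
    im,d,ci,T=shot('wrist'); P=cloud(d,ci,T); z=P[...,2]
    m=((abs(z-.0405)<.005)&(P[...,1]>.05)&(P[...,0]>.3)).astype(np.uint8)
    n,l,st,ce=cv2.connectedComponentsWithStats(m); out=[]
    for i in range(1,n):
        if st[i,4]<300: continue
        Q=P[l==i]; (c,s,a)=cv2.minAreaRect(Q[:,:2].astype(np.float32)); 
        v=np.linalg.svd(Q[:,:2]-Q[:,:2].mean(0),full_matrices=False)[2][0]; v*=np.sign(v[0])
        out.append((np.round(c,4),np.round(s,3),round(np.degrees(np.arctan2(v[1],v[0])),1),round(np.median(Q[:,2]),4)))
    return im,out
E
python3 - <<'E'
from h import *
o=get_obs(); print(o['ee_pos'],o['tcp_rot'],o['q'].round(1),o['time'])
im,b=bars(); save('w5',im); print(*b,sep='\n')
E
```

```text
[0.49727346 0.26888587 0.24011732] [-1.79980146e+02 -5.11853375e-03  1.72361485e+02] [28.4  6.9 10.6 93.8 -0.  36. ] 18.225
(array([0.409 , 0.4887]), array([0.073, 0.022]), np.float64(16.3), np.float64(0.0406))
(array([0.5047, 0.2147]), array([0.029, 0.25 ]), np.float64(-8.1), np.float64(0.041))
(array([0.5253, 0.3549]), array([0.028, 0.25 ]), np.float64(-7.8), np.float64(0.0409))
(array([0.5217, 0.2794]), array([0.024, 0.251]), np.float64(-8.0), np.float64(0.041))
```

View pics/w5.png

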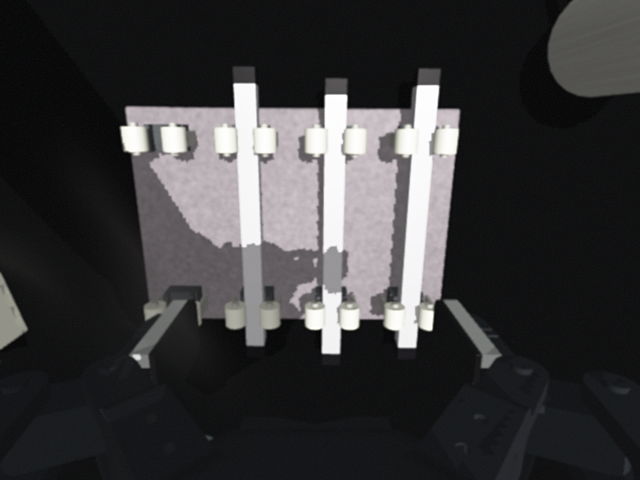

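```bash
cat >> h.py <<'E'
def go(x,y,z,yaw):
    o=get_obs(); r=R.from_euler('xyz',o['tcp_rot'],degrees=True)
    off=r.inv().apply(np.array([x,y,z])-o['ee_pos'])/.1
    dy=(o['tcp_rot'][2]-yaw+180)%360-180
    print('off',off.round(3),'yaw',round(dy/180,4))
SL={-96:0,-32:0,32:0,96:0}
for k in SL: SL[k]=np.array([.4936,-.1955])+k/1000*np.array([-.0847,.9964])
def mids(draw=None):
    """bar centre lines from their middle parts"""
    im,d,ci,T=shot('wrist'); P=cloud(d,ci,T); z=P[...,2]; res=[]
    m=((abs(z-.0405)<.005)&(P[...,1]>.05)&(P[...,1]<.43)&(P[...,0]>.3)).astype(np.uint8)
    n,l,st,ce=cv2.connectedComponentsWithStats(m)
    for i in range(1,n):
        if st[i,4]<300: continue
        Q=P[l==i]; c,s,a=cv2.minAreaRect(Q[:,:2].astype(np.float32))
        if max(s)<.2: continue
        for _ in range(2):
            v=np.linalg.svd(Q[:,:2]-Q[:,:2].mean(0),full_matrices=False)[2][0]; v*=np.sign(v[0]); t=(Q[:,:2]-c)@v
            mid=(t.min()+t.max())/2; w=np.array([-v[1],v[0]]); k=abs(t-mid)<.055; s_=((Q[k][:,:2]-c)@w)
            c=np.array(c)+mid*v+w*(s_.min()+s_.max())/2
        print(c.round(4),'ang',np.degrees(np.arctan2(v[1],v[0])).round(1),'len',np.ptp(t).round(3),'wid',np.ptp(s_).round(4),'z',np.median(Q[:,2]).round(4)); res.append(c)
    return im,res
E
python3 - <<'E'
from h import *
im,r=mids()
c=min(r,key=lambda c:c[1]); go(c[0],c[1],.141,172); go(c[0],c[1],.041,172)
E
```

```text
[0.5043 0.212 ] ang -8.1 len 0.25 wid 0.0164 z 0.041
[0.5243 0.3508] ang -7.8 len 0.25 wid 0.0175 z 0.0409
[0.5217 0.2802] ang -8.0 len 0.25 wid 0.0161 z 0.041
off [-0.148 -0.56   0.992] yaw 0.0026
off [-0.148 -0.56   1.992] yaw 0.0026
```

Emit:
servo_tool(
  rows=[
    {"offset": [-0.148,-0.56,0.3],"yaw": 0.002,"claw": 0.4},
    {"offset": [-0.148,-0.56,0.6],"yaw": 0.002,"claw": 0.4},
    {"offset": [-0.148,-0.56,0.99],"yaw": 0.002,"claw": 0.4},
    {"offset": [-0.148,-0.56,0.99],"yaw": 0.002,"claw": 0.4},
  ],
)

```text
time: 18.82
ee_pos: [0.5028, 0.2118, 0.1387]
tcp_rot: [-179.9, -0.2, 172.2]
wrist_force: [0.8, -0.3, 1.1]
opening: 0.0516
grasp_force: 0.0
```

Emit:
servo_tool(
  rows=[
    {"offset": [0,0,0.35],"yaw": 0,"claw": 0.4},
    {"offset": [0,0,0.7],"yaw": 0,"claw": 0.4},
    {"offset": [0,0,1],"yaw": 0,"claw": 0.4},
    {"offset": [0,0,1],"yaw": 0,"claw": 0.4},
    {"offset": [0,0,1],"yaw": 0,"claw": 1},
    {"offset": [0,0,1],"yaw": 0,"claw": 1},
    {"offset": [0,0,1],"yaw": 0,"claw": 1},
    {"offset": [0,0,1],"yaw": 0,"claw": 1},
    {"offset": [0,0,1],"yaw": 0,"claw": 1},
  ],
  squeeze=80,
)

```text
time: 19.95
ee_pos: [0.5053, 0.2132, 0.0437]
tcp_rot: [179.9, 0.2, 172.3]
wrist_force: [-1.5, -0.7, 6.4]
opening: 0.0141
grasp_force: 78.9
```

Emit:
servo_tool(
  rows=[
    {"offset": [0,0,-0.05],"yaw": 0,"claw": 1},
    {"offset": [0,0,-0.1],"yaw": 0,"claw": 1},
    {"offset": [0,0,-0.15],"yaw": 0,"claw": 1},
    {"offset": [0,0,-0.2],"yaw": 0,"claw": 1},
    {"offset": [0,0,-0.3],"yaw": 0,"claw": 1},
    {"offset": [0,0,-0.5],"yaw": 0,"claw": 1},
    {"offset": [0,0,-0.8],"yaw": 0,"claw": 1},
    {"offset": [0,0,-1],"yaw": 0,"claw": 1},
    {"offset": [0,0,-1],"yaw": 0,"claw": 1},
    {"offset": [0,0,-1],"yaw": 0,"claw": 1},
  ],
)

```text
time: 21.2
ee_pos: [0.5041, 0.2127, 0.1411]
tcp_rot: [180.0, 0.0, 172.3]
wrist_force: [-0.4, -0.5, -1.4]
opening: 0.0141
grasp_force: 80.5
```

```bash
python3 - <<'E'
from h import *
o=get_obs();print(o['ee_pos'],o['tcp_rot'],o['opening'],o['grasp_force'],o['wrist_force']);print(SL)
im,d,ci,T=shot('wrist'); save('w6',im)
go(*SL[-32],.14,-175.14)
E
```

```text
[0.50413612 0.21268294 0.14107501] [1.79995956e+02 6.78815422e-03 1.72259510e+02] 0.01406446499278811 80.54715871810913 [-0.43139256 -0.5237782  -1.36704337]
{-96: array([ 0.5017312, -0.2911544]), -32: array([ 0.4963104, -0.2273848]), 32: array([ 0.4908896, -0.1636152]), 96: array([ 0.4854688, -0.0998456])}
off [-0.517 -4.37   0.007] yaw -0.07
```

View pics/w6.png

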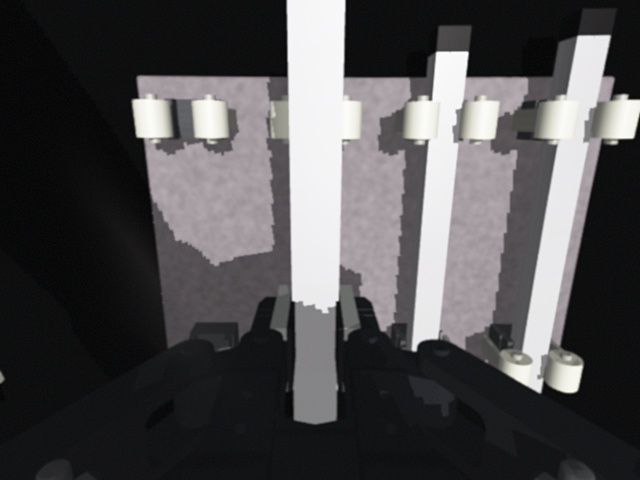

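Emit:
servo_tool(
  rows=[
    {"offset": [-0.06,-0.5,0],"yaw": 0,"claw": 1},
    {"offset": [-0.12,-1,0],"yaw": 0,"claw": 1},
    {"offset": [-0.12,-1,0],"yaw": 0,"claw": 1},
  ],
)

```text
time: 21.62
ee_pos: [0.5021, 0.1093, 0.1405]
tcp_rot: [-179.9, -0.1, 172.1]
wrist_force: [0.9, -0.3, -2.3]
opening: 0.0141
grasp_force: 80.6
```

Emit:
servo_tool(
  rows=[
    {"offset": [-0.06,-0.5,0],"yaw": 0,"claw": 1},
    {"offset": [-0.12,-1,0],"yaw": 0,"claw": 1},
    {"offset": [-0.12,-1,0],"yaw": 0,"claw": 1},
  ],
)

```text
time: 22.0
ee_pos: [0.5007, 0.0093, 0.1406]
tcp_rot: [-180.0, -0.1, 172.1]
wrist_force: [0.1, -0.0, -2.8]
opening: 0.0141
grasp_force: 80.6
```

Emit:
servo_tool(
  rows=[
    {"offset": [-0.06,-0.5,0],"yaw": 0,"claw": 1},
    {"offset": [-0.12,-1,0],"yaw": 0,"claw": 1},
    {"offset": [-0.12,-1,0],"yaw": 0,"claw": 1},
  ],
)

```text
time: 22.38
ee_pos: [0.4994, -0.0909, 0.1406]
tcp_rot: [-180.0, -0.0, 172.1]
wrist_force: [0.8, 0.2, -2.2]
opening: 0.014
grasp_force: 80.5
```

Emit:
servo_tool(
  rows=[
    {"offset": [-0.06,-0.5,0],"yaw": -0.04,"claw": 1},
    {"offset": [-0.12,-1,0],"yaw": -0.07,"claw": 1},
    {"offset": [-0.12,-1,0],"yaw": -0.07,"claw": 1},
    {"offset": [-0.12,-1,0],"yaw": -0.07,"claw": 1},
  ],
)

```text
time: 22.88
ee_pos: [0.4981, -0.1888, 0.1408]
tcp_rot: [179.9, -0.0, -175.1]
wrist_force: [-0.2, 0.3, -0.9]
opening: 0.0144
grasp_force: 80.5
```

```bash
cat >> h.py <<'E'
def held():
    """held bar: centre line relative to the tool frame, and measured end cap in view"""
    im,d,ci,T=shot('wrist'); o=get_obs(); P=cloud(d,ci,T)
    zt=o['ee_pos'][2]-.001
    M=np.zeros((480,640),bool); M[:,200:440]=1
    m=M&(abs(P[...,2]-zt)<.012)&(im.min(2)>25)
    n,l,st,ce=cv2.connectedComponentsWithStats(m.astype(np.uint8)); i=1+np.argmax(st[1:,4]); Q=P[l==i]
    v=np.linalg.svd(Q[:,:2]-Q[:,:2].mean(0),full_matrices=False)[2][0]; v*=np.sign(v[0])
    print('held ang',np.degrees(np.arctan2(v[1],v[0])).round(2),'z',np.median(Q[:,2]).round(4),'mid',Q.mean(0).round(4),'off axis',(np.cross(v,o['ee_pos'][:2]-Q.mean(0)[:2])).round(4))
    return im
E
python3 - <<'E' 2>/dev/null
from h import *
o=get_obs();print(o['ee_pos'],o['tcp_rot'],o['opening'],o['grasp_force'],o['time'])
held()
go(*SL[-32],.068,-175.14)
E
```

```text
[ 0.49807969 -0.18880989  0.14080355] [ 1.79943193e+02 -3.58578865e-02 -1.75146381e+02] 0.014379381886392482 80.53032159805298 22.875
held ang 4.76 z 0.1382 mid [ 0.456  -0.1926  0.1384] off axis 0.0005
off [ 0.051 -0.386  0.729] yaw 0.0002
```

Emit:
servo_tool(
  rows=[
    {"offset": [0.05,-0.38,0],"yaw": 0,"claw": 1},
    {"offset": [0.05,-0.386,0],"yaw": 0,"claw": 1},
    {"offset": [0.05,-0.386,0.2],"yaw": 0,"claw": 1},
    {"offset": [0.05,-0.386,0.4],"yaw": 0,"claw": 1},
    {"offset": [0.05,-0.386,0.55],"yaw": 0,"claw": 1},
    {"offset": [0.05,-0.386,0.63],"yaw": 0,"claw": 1},
    {"offset": [0.05,-0.386,0.71],"yaw": 0,"claw": 1},
    {"offset": [0.05,-0.386,0.71],"yaw": 0,"claw": 1},
  ],
)

```text
time: 23.92
ee_pos: [0.4963, -0.2289, 0.0704]
tcp_rot: [-180.0, 0.0, -175.1]
wrist_force: [0.3, 0.2, -1.4]
opening: 0.0141
grasp_force: 80.7
```

Emit:
servo_tool(
  rows=[
    {"offset": [0,0.01,0.015],"yaw": 0,"claw": 1},
    {"offset": [0,0.01,0.015],"yaw": 0,"claw": 0.4},
    {"offset": [0,0.01,0.015],"yaw": 0,"claw": 0.4},
    {"offset": [0,0.01,0.015],"yaw": 0,"claw": 0.4},
    {"offset": [0,0.01,0.015],"yaw": 0,"claw": 0.4},
    {"offset": [0,0.01,-0.3],"yaw": 0,"claw": 0.4},
    {"offset": [0,0.01,-0.6],"yaw": 0,"claw": 0.4},
    {"offset": [0,0.01,-1],"yaw": 0,"claw": 0.4},
    {"offset": [0,0.01,-1],"yaw": 0,"claw": 0.4},
    {"offset": [0,0.01,-1],"yaw": 0,"claw": 0.4},
  ],
)

```text
time: 25.18
ee_pos: [0.4959, -0.228, 0.1697]
tcp_rot: [180.0, -0.0, -175.1]
wrist_force: [-0.5, -0.0, 0.2]
opening: 0.0513
grasp_force: 0.0
```

```bash
cat >> h.py <<'E'
def placed():
    """bars on tray in tray frame (mm)"""
    for nm in ('wrist','scene','side'):
        im,d,ci,T=shot(nm); P=cloud(d,ci,T); D=P[...,:2]-np.array([.4936,-.1955]); A=D@[.9964,.0847];B=D@[-.0847,.9964]
        if nm=='wrist': save('pl%.0f'%get_obs()['time'],im)
        for k in SL:
            m=(abs(B-k/1000)<.03)&(abs(A)<.16)&(abs(P[...,2]-.066)<.006)
            m&=(abs(A)<.095)|(abs(A)>.115)
            if m.sum()<150: continue
            p=np.polyfit(A[m],B[m],1); print(nm,k,'n',m.sum(),'A',A[m].min().round(4),A[m].max().round(4),'Bmid',(np.polyval(p,0)*1000-k).round(1),'slope',p[0].round(3),'z',np.median(P[...,2][m]).round(4))
E
python3 - <<'E'
from h import *
placed(); o=get_obs(); print(o['ee_pos'],o['tcp_rot'])
E
```

```text
wrist -32 n 9309 A -0.1261 0.1251 Bmid -1.4 slope -0.004 z 0.067
scene -32 n 254 A -0.1228 0.1298 Bmid -0.5 slope -0.003 z 0.0657
side -32 n 320 A -0.1243 0.1247 Bmid 4.7 slope 0.001 z 0.0647
[ 0.49558427 -0.22781363  0.16898556] [ 1.79944124e+02 -9.91613646e-02 -1.75140552e+02]
```

Emit:
servo_tool(
  rows=[
    {"offset": [-0.06,0.5,0],"yaw": 0,"claw": 0.4},
    {"offset": [-0.13,1,0],"yaw": 0,"claw": 0.4},
    {"offset": [-0.13,1,0],"yaw": 0,"claw": 0.4},
  ],
)

```text
time: 25.7
ee_pos: [0.5003, -0.1247, 0.1696]
tcp_rot: [180.0, -0.1, -174.9]
wrist_force: [0.7, -0.3, -0.7]
opening: 0.051
grasp_force: 0.0
```

Emit:
servo_tool(
  rows=[
    {"offset": [-0.06,0.5,0],"yaw": 0,"claw": 0.4},
    {"offset": [-0.13,1,0],"yaw": 0,"claw": 0.4},
    {"offset": [-0.13,1,0],"yaw": 0,"claw": 0.4},
  ],
)

```text
time: 26.08
ee_pos: [0.5049, -0.0245, 0.1696]
tcp_rot: [180.0, -0.0, -174.9]
wrist_force: [-0.4, -0.3, -0.3]
opening: 0.0514
grasp_force: 0.0
```

Emit:
servo_tool(
  rows=[
    {"offset": [-0.06,0.5,0],"yaw": 0,"claw": 0.4},
    {"offset": [-0.13,1,0],"yaw": 0,"claw": 0.4},
    {"offset": [-0.13,1,0],"yaw": 0,"claw": 0.4},
  ],
)

```text
time: 26.45
ee_pos: [0.5096, 0.0756, 0.1696]
tcp_rot: [180.0, -0.0, -175.0]
wrist_force: [0.3, -1.0, 0.3]
opening: 0.0508
grasp_force: 0.0
```

Emit:
servo_tool(
  rows=[
    {"offset": [-0.06,0.5,0],"yaw": 0,"claw": 0.4},
    {"offset": [-0.13,1,0],"yaw": 0,"claw": 0.4},
    {"offset": [-0.13,1,0],"yaw": 0,"claw": 0.4},
  ],
)

```text
time: 26.82
ee_pos: [0.5142, 0.1759, 0.1695]
tcp_rot: [-180.0, -0.1, -175.0]
wrist_force: [-0.5, -1.3, -0.6]
opening: 0.0515
grasp_force: 0.0
```

Emit:
servo_tool(
  rows=[
    {"offset": [-0.06,0.5,-0.4],"yaw": 0.04,"claw": 0.4},
    {"offset": [0,1,-0.6],"yaw": 0.07,"claw": 0.4},
    {"offset": [0,1,-0.6],"yaw": 0.07,"claw": 0.4},
    {"offset": [0,1,-0.6],"yaw": 0.07,"claw": 0.4},
  ],
)

```text
time: 27.32
ee_pos: [0.506, 0.273, 0.2296]
tcp_rot: [-179.9, -0.0, 172.2]
wrist_force: [-0.2, -0.8, -0.2]
opening: 0.0512
grasp_force: 0.0
```

```bash
python3 - <<'E'
from h import *
o=get_obs(); print(o['ee_pos'],o['tcp_rot'])
im,r=mids()
c=min(r,key=lambda c:c[1]); go(c[0],c[1],.139,172); go(c[0],c[1],.041,172)
E
```

```text
[0.50597322 0.27297287 0.22958191] [-1.79933093e+02 -3.71687937e-02  1.72246639e+02]
[0.5217 0.2802] ang -8.0 len 0.25 wid 0.016 z 0.041
off [-0.147  0.096  0.905] yaw 0.0011
off [-0.148  0.098  1.885] yaw 0.0011
```

Emit:
servo_tool(
  rows=[
    {"offset": [-0.148,0.09,0.4],"yaw": 0,"claw": 0.4},
    {"offset": [-0.148,0.09,0.8],"yaw": 0,"claw": 0.4},
    {"offset": [-0.148,0.09,0.9],"yaw": 0,"claw": 0.4},
    {"offset": [-0.148,0.09,0.9],"yaw": 0,"claw": 0.4},
  ],
)

```text
time: 27.88
ee_pos: [0.5214, 0.2804, 0.1404]
tcp_rot: [-180.0, -0.0, 172.2]
wrist_force: [-0.4, -0.7, 0.5]
opening: 0.0511
grasp_force: 0.0
```

Emit:
servo_tool(
  rows=[
    {"offset": [0,0,0.35],"yaw": 0,"claw": 0.4},
    {"offset": [0,0,0.7],"yaw": 0,"claw": 0.4},
    {"offset": [0,0,0.98],"yaw": 0,"claw": 0.4},
    {"offset": [0,0,0.98],"yaw": 0,"claw": 0.4},
    {"offset": [0,0,0.98],"yaw": 0,"claw": 1},
    {"offset": [0,0,0.98],"yaw": 0,"claw": 1},
    {"offset": [0,0,0.98],"yaw": 0,"claw": 1},
    {"offset": [0,0,0.98],"yaw": 0,"claw": 1},
    {"offset": [0,0,0.98],"yaw": 0,"claw": 1},
  ],
)

```text
time: 29.0
ee_pos: [0.5224, 0.2818, 0.0447]
tcp_rot: [179.9, 0.2, 172.2]
wrist_force: [-1.0, -3.1, 8.0]
opening: 0.014
grasp_force: 79.0
```

Emit:
servo_tool(
  rows=[
    {"offset": [0,0,-0.05],"yaw": 0,"claw": 1},
    {"offset": [0,0,-0.1],"yaw": 0,"claw": 1},
    {"offset": [0,0,-0.15],"yaw": 0,"claw": 1},
    {"offset": [0,0,-0.2],"yaw": 0,"claw": 1},
    {"offset": [0,0,-0.3],"yaw": 0,"claw": 1},
    {"offset": [0,0,-0.5],"yaw": 0,"claw": 1},
    {"offset": [0,0,-0.8],"yaw": 0,"claw": 1},
    {"offset": [0,0,-1],"yaw": 0,"claw": 1},
    {"offset": [0,0,-1],"yaw": 0,"claw": 1},
    {"offset": [0,0,-1],"yaw": 0,"claw": 1},
  ],
)

```text
time: 30.25
ee_pos: [0.5214, 0.2816, 0.1421]
tcp_rot: [180.0, 0.0, 172.3]
wrist_force: [-1.4, 1.2, -1.0]
opening: 0.0143
grasp_force: 80.6
```

```bash
python3 - <<'E' 2>/dev/null
from h import *
o=get_obs(); print(o['ee_pos'],o['tcp_rot'],o['opening'],o['grasp_force'])
im=held(); save('w7',im)
go(*SL[32],.14,-175.14)
E
```

```text
[0.5213654  0.28155781 0.14211511] [1.79988726e+02 8.87977144e-03 1.72264487e+02] 0.014303216544412044 80.57747840881348
held ang -7.74 z 0.1384 mid [0.48   0.287  0.1386] off axis 0.0
off [-0.299 -4.451  0.017] yaw -0.07
```

View pics/w7.png

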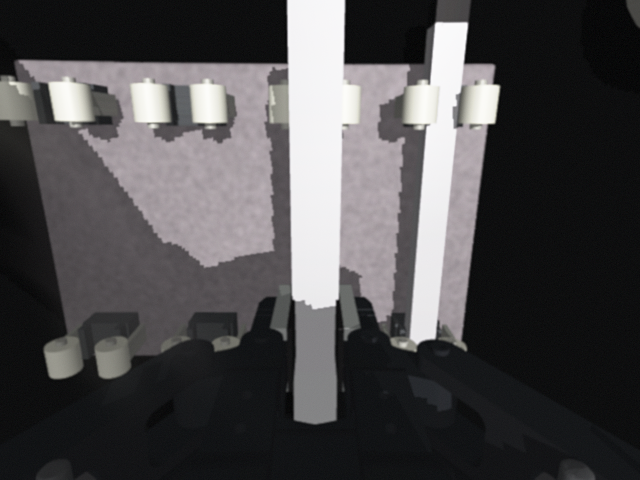

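Emit:
servo_tool(
  rows=[
    {"offset": [-0.04,-0.5,0],"yaw": 0,"claw": 1},
    {"offset": [-0.08,-1,0],"yaw": 0,"claw": 1},
    {"offset": [-0.08,-1,0],"yaw": 0,"claw": 1},
  ],
)

```text
time: 30.68
ee_pos: [0.5154, 0.1787, 0.1416]
tcp_rot: [-179.9, -0.1, 172.1]
wrist_force: [-0.3, 0.1, -1.3]
opening: 0.0139
grasp_force: 80.6
```

Emit:
servo_tool(
  rows=[
    {"offset": [-0.04,-0.5,0],"yaw": 0,"claw": 1},
    {"offset": [-0.08,-1,0],"yaw": 0,"claw": 1},
    {"offset": [-0.08,-1,0],"yaw": 0,"claw": 1},
  ],
)

```text
time: 31.05
ee_pos: [0.51, 0.0792, 0.1417]
tcp_rot: [-180.0, -0.0, 172.1]
wrist_force: [0.1, 0.3, -1.2]
opening: 0.014
grasp_force: 80.6
```

Emit:
servo_tool(
  rows=[
    {"offset": [-0.04,-0.5,0],"yaw": 0,"claw": 1},
    {"offset": [-0.08,-1,0],"yaw": 0,"claw": 1},
    {"offset": [-0.08,-1,0],"yaw": 0,"claw": 1},
  ],
)

```text
time: 31.42
ee_pos: [0.5047, -0.0204, 0.1418]
tcp_rot: [-180.0, -0.0, 172.1]
wrist_force: [-0.3, 0.7, -1.2]
opening: 0.0139
grasp_force: 80.6
```

Emit:
servo_tool(
  rows=[
    {"offset": [-0.04,-0.5,0],"yaw": -0.04,"claw": 1},
    {"offset": [-0.08,-1,0],"yaw": -0.07,"claw": 1},
    {"offset": [-0.08,-1,0],"yaw": -0.07,"claw": 1},
    {"offset": [-0.08,-1,0],"yaw": -0.07,"claw": 1},
    {"offset": [-0.08,-1,0],"yaw": -0.07,"claw": 1},
  ],
)

```text
time: 32.05
ee_pos: [0.4995, -0.1177, 0.1421]
tcp_rot: [180.0, -0.0, -175.1]
wrist_force: [0.3, 0.8, -1.7]
opening: 0.0143
grasp_force: 80.6
```

```bash
python3 - <<'E' 2>/dev/null
from h import *
o=get_obs();print(o['ee_pos'],o['tcp_rot'],o['opening'],o['grasp_force'],o['time'])
held()
go(*SL[32],.0695,-175.14)
E
```

```text
[ 0.49953713 -0.11770647  0.14210499] [ 1.79977804e+02 -9.72851862e-03 -1.75062731e+02] 0.014286052636776663 80.56853771209717 32.05
held ang 4.98 z 0.1384 mid [ 0.4579 -0.1214  0.1386] off axis -0.0
off [ 0.125 -0.449  0.727] yaw 0.0005
```

Emit:
servo_tool(
  rows=[
    {"offset": [0.12,-0.42,0],"yaw": 0,"claw": 1},
    {"offset": [0.12,-0.44,0],"yaw": 0,"claw": 1},
    {"offset": [0.12,-0.44,0.2],"yaw": 0,"claw": 1},
    {"offset": [0.12,-0.44,0.4],"yaw": 0,"claw": 1},
    {"offset": [0.12,-0.44,0.55],"yaw": 0,"claw": 1},
    {"offset": [0.12,-0.44,0.63],"yaw": 0,"claw": 1},
    {"offset": [0.12,-0.44,0.72],"yaw": 0,"claw": 1},
    {"offset": [0.12,-0.44,0.72],"yaw": 0,"claw": 1},
  ],
)

```text
time: 33.1
ee_pos: [0.4914, -0.164, 0.0708]
tcp_rot: [-180.0, 0.1, -175.1]
wrist_force: [-0.2, -0.0, -0.3]
opening: 0.014
grasp_force: 80.7
```

Emit:
servo_tool(
  rows=[
    {"offset": [0,0,0.01],"yaw": 0,"claw": 1},
    {"offset": [0,0,0.01],"yaw": 0,"claw": 0.4},
    {"offset": [0,0,0.01],"yaw": 0,"claw": 0.4},
    {"offset": [0,0,0.01],"yaw": 0,"claw": 0.4},
    {"offset": [0,0,0.01],"yaw": 0,"claw": 0.4},
    {"offset": [0,0,-0.3],"yaw": 0,"claw": 0.4},
    {"offset": [0,0,-0.6],"yaw": 0,"claw": 0.4},
    {"offset": [0,0,-1],"yaw": 0,"claw": 0.4},
    {"offset": [0,0,-1],"yaw": 0,"claw": 0.4},
    {"offset": [0,0,-1],"yaw": 0,"claw": 0.4},
  ],
)

```text
time: 34.35
ee_pos: [0.4909, -0.164, 0.1697]
tcp_rot: [180.0, -0.0, -175.1]
wrist_force: [0.4, -0.8, -0.4]
opening: 0.0511
grasp_force: 0.0
```

```bash
python3 - <<'E'
from h import *
placed(); o=get_obs(); print(o['ee_pos'],o['tcp_rot'])
E
```

```text
wrist -32 n 7921 A -0.1264 0.1154 Bmid -0.8 slope -0.007 z 0.0669
wrist 32 n 9313 A -0.1252 0.1251 Bmid -0.9 slope -0.002 z 0.067
scene -32 n 259 A -0.125 0.1315 Bmid -0.9 slope 0.003 z 0.0656
scene 32 n 266 A -0.1205 0.1315 Bmid -0.1 slope -0.002 z 0.0651
side -32 n 319 A -0.1247 0.1237 Bmid 4.4 slope 0.003 z 0.0648
side 32 n 352 A -0.1244 0.1246 Bmid 4.8 slope -0.005 z 0.0645
[ 0.4905116  -0.16386483  0.16903912] [ 1.79956128e+02 -1.03030021e-01 -1.75142541e+02]
```

Emit:
servo_tool(
  rows=[
    {"offset": [-0.06,0.5,0],"yaw": 0,"claw": 0.4},
    {"offset": [-0.13,1,0],"yaw": 0,"claw": 0.4},
    {"offset": [-0.13,1,0],"yaw": 0,"claw": 0.4},
  ],
)

```text
time: 34.88
ee_pos: [0.4952, -0.0607, 0.1695]
tcp_rot: [180.0, -0.1, -174.9]
wrist_force: [-0.4, -0.3, -0.5]
opening: 0.0512
grasp_force: 0.0
```

Emit:
servo_tool(
  rows=[
    {"offset": [-0.06,0.5,0],"yaw": 0,"claw": 0.4},
    {"offset": [-0.13,1,0],"yaw": 0,"claw": 0.4},
    {"offset": [-0.13,1,0],"yaw": 0,"claw": 0.4},
  ],
)

```text
time: 35.25
ee_pos: [0.4997, 0.0394, 0.1695]
tcp_rot: [180.0, -0.1, -174.9]
wrist_force: [0.5, -0.5, 0.5]
opening: 0.0511
grasp_force: 0.0
```

Emit:
servo_tool(
  rows=[
    {"offset": [-0.06,0.5,0],"yaw": 0,"claw": 0.4},
    {"offset": [-0.13,1,0],"yaw": 0,"claw": 0.4},
    {"offset": [-0.13,1,0],"yaw": 0,"claw": 0.4},
  ],
)

```text
time: 35.62
ee_pos: [0.5044, 0.1396, 0.1695]
tcp_rot: [-180.0, -0.1, -175.0]
wrist_force: [0.2, -0.5, 0.2]
opening: 0.051
grasp_force: 0.0
```

Emit:
servo_tool(
  rows=[
    {"offset": [-0.06,0.5,0],"yaw": 0,"claw": 0.4},
    {"offset": [-0.13,1,0],"yaw": 0,"claw": 0.4},
    {"offset": [-0.13,1,0],"yaw": 0,"claw": 0.4},
  ],
)

```text
time: 36.0
ee_pos: [0.5091, 0.2398, 0.1694]
tcp_rot: [-180.0, -0.1, -175.0]
wrist_force: [0.6, -0.6, 0.0]
opening: 0.0511
grasp_force: 0.0
```

Emit:
servo_tool(
  rows=[
    {"offset": [-0.1,0.5,-0.4],"yaw": 0.04,"claw": 0.4},
    {"offset": [-0.1,1,-0.6],"yaw": 0.07,"claw": 0.4},
    {"offset": [-0.1,1,-0.6],"yaw": 0.07,"claw": 0.4},
    {"offset": [-0.1,1,-0.6],"yaw": 0.07,"claw": 0.4},
  ],
)

```text
time: 36.5
ee_pos: [0.5109, 0.3377, 0.2296]
tcp_rot: [-179.9, -0.0, 172.2]
wrist_force: [-0.7, -0.2, -0.6]
opening: 0.051
grasp_force: 0.0
```

```bash
python3 - <<'E'
from h import *
o=get_obs(); print(o['ee_pos'],o['tcp_rot'])
im,r=mids(); save('w8',im)
for c in r: go(c[0],c[1],.139,172)
E
```

```text
[0.51090546 0.33773659 0.22962097] [-1.79926382e+02 -3.44785489e-02  1.72241969e+02]
[0.5252 0.3495] ang -8.0 len 0.25 wid 0.0161 z 0.041
off [-0.126  0.14   0.905] yaw 0.0011
```

Emit:
servo_tool(
  rows=[
    {"offset": [-0.126,0.13,0.4],"yaw": 0,"claw": 0.4},
    {"offset": [-0.126,0.13,0.8],"yaw": 0,"claw": 0.4},
    {"offset": [-0.126,0.13,0.9],"yaw": 0,"claw": 0.4},
    {"offset": [-0.126,0.13,0.9],"yaw": 0,"claw": 0.4},
  ],
)

```text
time: 37.05
ee_pos: [0.5247, 0.3495, 0.1405]
tcp_rot: [-180.0, -0.0, 172.2]
wrist_force: [0.2, 0.3, 0.2]
opening: 0.0511
grasp_force: 0.0
```

Emit:
servo_tool(
  rows=[
    {"offset": [0,0,0.35],"yaw": 0,"claw": 0.4},
    {"offset": [0,0,0.7],"yaw": 0,"claw": 0.4},
    {"offset": [0,0,0.98],"yaw": 0,"claw": 0.4},
    {"offset": [0,0,0.98],"yaw": 0,"claw": 0.4},
    {"offset": [0,0,0.98],"yaw": 0,"claw": 1},
    {"offset": [0,0,0.98],"yaw": 0,"claw": 1},
    {"offset": [0,0,0.98],"yaw": 0,"claw": 1},
    {"offset": [0,0,0.98],"yaw": 0,"claw": 1},
    {"offset": [0,0,0.98],"yaw": 0,"claw": 1},
  ],
)

```text
time: 38.17
ee_pos: [0.5257, 0.3513, 0.0449]
tcp_rot: [179.9, 0.2, 172.3]
wrist_force: [-0.7, -0.1, 7.1]
opening: 0.0139
grasp_force: 79.2
```

Emit:
servo_tool(
  rows=[
    {"offset": [0,0,-0.05],"yaw": 0,"claw": 1},
    {"offset": [0,0,-0.1],"yaw": 0,"claw": 1},
    {"offset": [0,0,-0.15],"yaw": 0,"claw": 1},
    {"offset": [0,0,-0.2],"yaw": 0,"claw": 1},
    {"offset": [0,0,-0.3],"yaw": 0,"claw": 1},
    {"offset": [0,0,-0.5],"yaw": 0,"claw": 1},
    {"offset": [0,0,-0.8],"yaw": 0,"claw": 1},
    {"offset": [0,0,-1],"yaw": 0,"claw": 1},
    {"offset": [0,0,-1],"yaw": 0,"claw": 1},
    {"offset": [0,0,-1],"yaw": 0,"claw": 1},
  ],
)

```text
time: 39.42
ee_pos: [0.5247, 0.3506, 0.1423]
tcp_rot: [180.0, 0.0, 172.3]
wrist_force: [0.4, -0.3, -1.8]
opening: 0.0139
grasp_force: 80.1
```

```bash
python3 - <<'E' 2>/dev/null
from h import *
o=get_obs(); print(o['ee_pos'],o['tcp_rot'],o['opening'],o['grasp_force'])
im=held(); save('w9',im)
go(*SL[96],.14,-175.14)
E
```

```text
[0.52466217 0.3505772  0.14234669] [1.79993855e+02 1.49866122e-02 1.72255838e+02] 0.013900199111513566 80.10228753089905
held ang -7.8 z 0.1385 mid [0.4832 0.356  0.1387] off axis 0.0001
off [-0.22  -4.514  0.02 ] yaw -0.07
```

Emit:
servo_tool(
  rows=[
    {"offset": [-0.03,-0.5,0],"yaw": 0,"claw": 1},
    {"offset": [-0.05,-1,0],"yaw": 0,"claw": 1},
    {"offset": [-0.05,-1,0],"yaw": 0,"claw": 1},
  ],
)

```text
time: 39.85
ee_pos: [0.5156, 0.2481, 0.1417]
tcp_rot: [-179.9, -0.1, 172.1]
wrist_force: [0.0, 0.7, -2.9]
opening: 0.0141
grasp_force: 80.2
```

Emit:
servo_tool(
  rows=[
    {"offset": [-0.03,-0.5,0],"yaw": 0,"claw": 1},
    {"offset": [-0.05,-1,0],"yaw": 0,"claw": 1},
    {"offset": [-0.05,-1,0],"yaw": 0,"claw": 1},
  ],
)

```text
time: 40.22
ee_pos: [0.5073, 0.1491, 0.1419]
tcp_rot: [-180.0, -0.0, 172.1]
wrist_force: [1.1, 0.5, -1.4]
opening: 0.0139
grasp_force: 80.2
```

Emit:
servo_tool(
  rows=[
    {"offset": [-0.03,-0.5,0],"yaw": 0,"claw": 1},
    {"offset": [-0.05,-1,0],"yaw": 0,"claw": 1},
    {"offset": [-0.05,-1,0],"yaw": 0,"claw": 1},
  ],
)

```text
time: 40.6
ee_pos: [0.4991, 0.0499, 0.1419]
tcp_rot: [-180.0, -0.0, 172.1]
wrist_force: [-0.7, 0.4, -1.6]
opening: 0.0141
grasp_force: 80.2
```

Emit:
servo_tool(
  rows=[
    {"offset": [-0.03,-0.5,0],"yaw": -0.04,"claw": 1},
    {"offset": [-0.05,-1,0],"yaw": -0.07,"claw": 1},
    {"offset": [-0.05,-1,0],"yaw": -0.07,"claw": 1},
    {"offset": [-0.05,-1,0],"yaw": -0.07,"claw": 1},
    {"offset": [-0.05,-1,0],"yaw": -0.07,"claw": 1},
  ],
)

```text
time: 41.22
ee_pos: [0.4909, -0.047, 0.1421]
tcp_rot: [180.0, -0.0, -175.1]
wrist_force: [0.3, 0.2, -1.5]
opening: 0.0143
grasp_force: 80.2
```

```bash
python3 - <<'E' 2>/dev/null
from h import *
o=get_obs();print(o['ee_pos'],o['tcp_rot'],o['opening'],o['grasp_force'],o['time'])
held()
go(*SL[96],.0695,-175.14)
E
```

```text
[ 0.49089513 -0.04701165  0.14210154] [ 1.79977663e+02 -1.18832294e-02 -1.75062489e+02] 0.014279844759777857 80.15387535095215 41.225
held ang 4.9 z 0.1383 mid [ 0.4492 -0.0508  0.1386] off axis 0.0001
off [ 0.099 -0.521  0.726] yaw 0.0005
```

Emit:
servo_tool(
  rows=[
    {"offset": [0.1,-0.48,0],"yaw": 0,"claw": 1},
    {"offset": [0.1,-0.51,0],"yaw": 0,"claw": 1},
    {"offset": [0.1,-0.51,0.2],"yaw": 0,"claw": 1},
    {"offset": [0.1,-0.51,0.4],"yaw": 0,"claw": 1},
    {"offset": [0.1,-0.51,0.55],"yaw": 0,"claw": 1},
    {"offset": [0.1,-0.51,0.63],"yaw": 0,"claw": 1},
    {"offset": [0.1,-0.51,0.72],"yaw": 0,"claw": 1},
    {"offset": [0.1,-0.51,0.72],"yaw": 0,"claw": 1},
  ],
)

```text
time: 42.28
ee_pos: [0.4854, -0.1, 0.0709]
tcp_rot: [-180.0, 0.1, -175.1]
wrist_force: [-0.6, 0.6, 1.4]
opening: 0.0142
grasp_force: 80.6
```

Emit:
servo_tool(
  rows=[
    {"offset": [0,0,0.01],"yaw": 0,"claw": 1},
    {"offset": [0,0,0.01],"yaw": 0,"claw": 0.4},
    {"offset": [0,0,0.01],"yaw": 0,"claw": 0.4},
    {"offset": [0,0,0.01],"yaw": 0,"claw": 0.4},
    {"offset": [0,0,0.01],"yaw": 0,"claw": 0.4},
    {"offset": [0,0,-0.3],"yaw": 0,"claw": 0.4},
    {"offset": [0,0,-0.6],"yaw": 0,"claw": 0.4},
    {"offset": [0,0,-1],"yaw": 0,"claw": 0.4},
    {"offset": [0,0,-1],"yaw": 0,"claw": 0.4},
    {"offset": [0,0,-1],"yaw": 0,"claw": 0.4},
  ],
)

```text
time: 43.52
ee_pos: [0.4848, -0.1001, 0.1697]
tcp_rot: [180.0, -0.0, -175.1]
wrist_force: [-0.9, 0.1, -0.0]
opening: 0.0511
grasp_force: 0.0
```

```bash
python3 - <<'E'
from h import *
placed(); o=get_obs(); print(o['ee_pos'],o['tcp_rot']); go(.4703,-.4038,.145,95)
E
```

```text
wrist -32 n 10507 A -0.1267 0.072 Bmid 0.2 slope -0.003 z 0.0669
wrist 32 n 7787 A -0.1257 0.1183 Bmid -0.2 slope -0.006 z 0.0669
wrist 96 n 9304 A -0.1258 0.1249 Bmid -0.6 slope -0.002 z 0.067
scene -32 n 265 A -0.1236 0.13 Bmid -0.6 slope -0.003 z 0.0657
scene 32 n 259 A -0.1234 0.1307 Bmid -0.3 slope 0.001 z 0.0654
scene 96 n 241 A -0.1212 0.131 Bmid -0.3 slope 0.001 z 0.0645
side -32 n 323 A -0.1245 0.1237 Bmid 4.2 slope -0.001 z 0.0644
side 32 n 347 A -0.1245 0.1253 Bmid 4.7 slope -0.003 z 0.0647
side 96 n 381 A -0.1243 0.1253 Bmid 4.9 slope -0.001 z 0.0647
[ 0.48444505 -0.09999712  0.16903583] [ 1.79968606e+02 -1.08942885e-01 -1.75142095e+02]
off [ 0.398 -3.015  0.239] yaw 0.4992
```

Emit:
servo_tool(
  rows=[
    {"offset": [0.06,-0.5,0],"yaw": 0,"claw": 0.3},
    {"offset": [0.13,-1,0],"yaw": 0,"claw": 0.3},
    {"offset": [0.13,-1,0],"yaw": 0,"claw": 0.3},
  ],
)

```text
time: 44.05
ee_pos: [0.4797, -0.2032, 0.1691]
tcp_rot: [180.0, -0.1, -175.3]
wrist_force: [-0.9, 0.4, 0.1]
opening: 0.06
grasp_force: 0.0
```

Emit:
servo_tool(
  rows=[
    {"offset": [0.06,-0.5,0],"yaw": 0,"claw": 0.3},
    {"offset": [0.13,-1,0],"yaw": 0,"claw": 0.3},
    {"offset": [0.13,-1,0],"yaw": 0,"claw": 0.3},
  ],
)

```text
time: 44.42
ee_pos: [0.4754, -0.3033, 0.169]
tcp_rot: [180.0, -0.1, -175.3]
wrist_force: [-0.0, 0.8, 0.5]
opening: 0.0599
grasp_force: 0.0
```

Emit:
servo_tool(
  rows=[
    {"offset": [0.13,-0.5,0],"yaw": 0.055,"claw": 0.3},
    {"offset": [0.13,-1,0],"yaw": 0.11,"claw": 0.3},
    {"offset": [0.13,-1,0],"yaw": 0.165,"claw": 0.3},
    {"offset": [0.13,-1,0],"yaw": 0.22,"claw": 0.3},
    {"offset": [0.13,-1,0],"yaw": 0.275,"claw": 0.3},
    {"offset": [0.13,-1,0],"yaw": 0.33,"claw": 0.3},
    {"offset": [0.13,-1,0],"yaw": 0.385,"claw": 0.3},
    {"offset": [0.13,-1,0],"yaw": 0.44,"claw": 0.3},
    {"offset": [0.13,-1,0],"yaw": 0.499,"claw": 0.3},
    {"offset": [0.13,-1,0],"yaw": 0.499,"claw": 0.3},
    {"offset": [0.13,-1,0],"yaw": 0.499,"claw": 0.3},
  ],
)

```text
time: 45.8
ee_pos: [0.4718, -0.4016, 0.1701]
tcp_rot: [-180.0, -0.0, 95.3]
wrist_force: [0.3, -0.1, -0.5]
opening: 0.0597
grasp_force: 0.0
```

```bash
python3 - <<'E'
from h import *
im,d,ci,T=shot('wrist'); save('w10',im); P=cloud(d,ci,T); z=P[...,2]
m=(z>.092)&(z<.108)&(np.linalg.norm(P[...,:2]-[.4703,-.4038],axis=2)<.034); print(m.sum(),cv2.minAreaRect(P[m][:,:2].astype(np.float32)))
o=get_obs(); print(o['ee_pos'],o['tcp_rot'],o['q'].round(1)); go(.4703,-.4038,.101,95)
E
```

```text
2988 ((0.47010496258735657, -0.4037511348724365), (0.013998408801853657, 0.05938398092985153), 5.010268211364746)
[ 0.47166098 -0.40175319  0.17013414] [-1.79989313e+02 -1.87286136e-02  9.52621845e+01] [-40.4  13.7  10.8  87.1   0.   44.3]
off [-0.019 -0.015  0.691] yaw 0.0015
```

Emit:
servo_tool(
  rows=[
    {"offset": [-0.015,-0.015,0.2],"yaw": 0,"claw": 0.3},
    {"offset": [-0.015,-0.015,0.45],"yaw": 0,"claw": 0.3},
    {"offset": [-0.015,-0.015,0.69],"yaw": 0,"claw": 0.3},
    {"offset": [-0.015,-0.015,0.69],"yaw": 0,"claw": 0.3},
    {"offset": [-0.015,-0.015,0.69],"yaw": 0,"claw": 1},
    {"offset": [-0.015,-0.015,0.69],"yaw": 0,"claw": 1},
    {"offset": [-0.015,-0.015,0.69],"yaw": 0,"claw": 1},
    {"offset": [-0.015,-0.015,0.69],"yaw": 0,"claw": 1},
    {"offset": [-0.015,-0.015,0.69],"yaw": 0,"claw": 1},
  ],
  squeeze=60,
)

```text
time: 46.98
ee_pos: [0.4708, -0.4042, 0.1027]
tcp_rot: [179.9, 0.1, 95.1]
wrist_force: [1.8, -0.0, 5.9]
opening: 0.0129
grasp_force: 60.7
```

Emit:
servo_tool(
  rows=[
    {"offset": [0,0,0],"yaw": -0.045,"claw": 1},
    {"offset": [0,0,0],"yaw": -0.09,"claw": 1},
    {"offset": [0,0,0],"yaw": -0.135,"claw": 1},
    {"offset": [0,0,0],"yaw": -0.18,"claw": 1},
    {"offset": [0,0,0],"yaw": -0.225,"claw": 1},
    {"offset": [0,0,0],"yaw": -0.27,"claw": 1},
    {"offset": [0,0,0],"yaw": -0.315,"claw": 1},
    {"offset": [0,0,0],"yaw": -0.36,"claw": 1},
    {"offset": [0,0,0],"yaw": -0.417,"claw": 1},
    {"offset": [0,0,0],"yaw": -0.417,"claw": 1},
    {"offset": [0,0,0],"yaw": -0.417,"claw": 1},
    {"offset": [0,0,0],"yaw": -0.417,"claw": 1},
  ],
)

```text
time: 48.48
ee_pos: [0.471, -0.4041, 0.1026]
tcp_rot: [-180.0, 0.1, 170.1]
wrist_force: [2.2, 1.4, 5.0]
opening: 0.0126
grasp_force: 60.9
```

Emit:
servo_tool(
  rows=[
    {"offset": [0,0,0],"yaw": 0,"claw": 0.3},
    {"offset": [0,0,0],"yaw": 0,"claw": 0.3},
    {"offset": [0,0,0],"yaw": 0,"claw": 0.3},
    {"offset": [0,0,0],"yaw": 0,"claw": 0.3},
    {"offset": [0,0,-0.2],"yaw": 0,"claw": 0.3},
    {"offset": [0,0,-0.4],"yaw": 0,"claw": 0.3},
    {"offset": [0,0,-0.7],"yaw": 0,"claw": 0.3},
    {"offset": [0,0,-1],"yaw": 0,"claw": 0.3},
    {"offset": [0,0,-1],"yaw": 0,"claw": 0.3},
    {"offset": [0,0,-1],"yaw": 0,"claw": 0.3},
  ],
)

```text
time: 49.72
ee_pos: [0.47, -0.4039, 0.2005]
tcp_rot: [180.0, -0.0, 170.1]
wrist_force: [0.6, -0.0, 0.0]
opening: 0.0597
grasp_force: 0.0
```

```bash
python3 - <<'E'
from h import *
im,d,ci,T=shot('wrist'); save('w11',im); P=cloud(d,ci,T); z=P[...,2]
m=(z>.092)&(z<.108)&(np.linalg.norm(P[...,:2]-[.4703,-.4038],axis=2)<.034); print(m.sum(),cv2.minAreaRect(P[m][:,:2].astype(np.float32)))
placed(); im,_=camera('scene'); save('s2',im); print(get_obs()['time'])
E
```

```text
2323 ((0.4698716998100281, -0.40427619218826294), (0.0140033895149827, 0.05920382961630821), 79.78473663330078)
wrist -32 n 9707 A -0.1264 0.1243 Bmid -2.8 slope -0.002 z 0.0667
scene -32 n 268 A -0.127 0.1318 Bmid -0.5 slope 0.0 z 0.0657
scene 32 n 257 A -0.1276 0.13 Bmid -0.7 slope 0.001 z 0.0652
scene 96 n 263 A -0.1235 0.1308 Bmid -0.6 slope -0.004 z 0.0644
side -32 n 314 A -0.1247 0.1243 Bmid 3.9 slope 0.006 z 0.0645
side 32 n 355 A -0.1245 0.1255 Bmid 4.8 slope 0.002 z 0.0644
side 96 n 392 A -0.1242 0.1249 Bmid 4.9 slope 0.002 z 0.0645
49.975
```

View pics/w11.png

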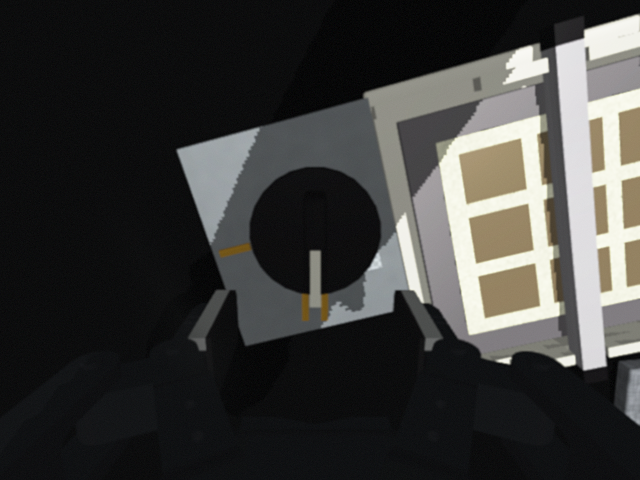

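View pics/s2.png

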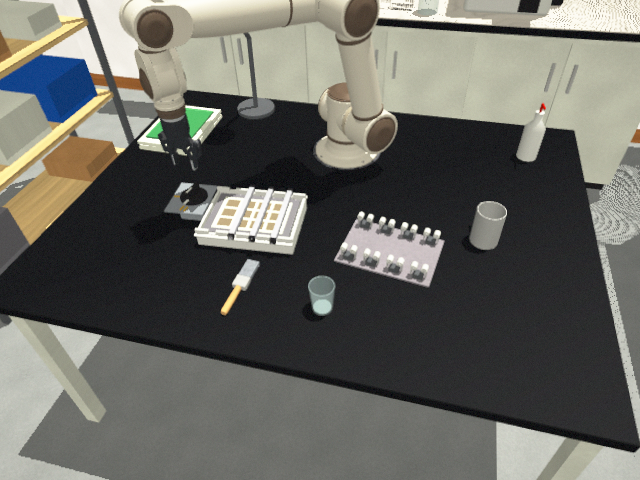

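The wrist view shows the pointer (315,280) between the two dashes of the double mark (315,307). The scene view shows three bars across the tray, an empty rack, and the beaker, jug and brush unmoved.

```bash
python3 -c "
from workcell import *
print(job_done())"
```

```text
the job is handed in; nothing more can be done
None
```

The job is handed in: the wheel went to the single mark, all three bars present are seated in the tray notches, and the wheel is back at the double mark; the beaker, jug and brush look undisturbed, and no verdict came back.

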